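# Fill the fireside fondue pot from its chocolate caddy

## Robot

A 6-joint arm with a two-finger parallel gripper is mounted at the origin on the work surface. World frame = base frame: x ahead of the robot, y to its left, z up, the work surface at z = 0. Lengths are in m, angles in rad, forces in N, time in s.
With the tool pointing down it reaches from about 0.35 to 0.925 m from the base axis. Payload 6.4 kg.
Tool frame: the origin (TCP) lies at the very end of the fingers, on their centre line; the grasp point (between the pads) lies 19 mm behind it (ctrl.tcp_to_grasp is the distance from the TCP to the grasp point, in m); z points along the fingers, y is the line along which they close (so a half turn about z gives the same grasp; the last joint's range is limited). The gripper opens to 94 mm and grips with 3 to 60 N. Pads are 16 mm wide; open, the fingers measure 119 mm over their backs; the gripper's body (75 mm by 177 mm) begins 78 mm behind the grasp point.
Start: joints at [-1.4, 0.245, 1.558, -0, 1.339, -0.174], TCP at [0.22, -0.612, 0.205] pointing down, gripper open.
Joint ranges: [-3.13, 3.13], [-1.02, 2.26], [0.13, 2.54], [-0.95, 4.09], [0.21, 2.88], [-2.74, 2.74]. Speed limits (rad/s): [2.57, 2.57, 3.14, 3.14, 3.14, 3.14].

## Interface

Orientations are given as a 3x3 rotation matrix whose columns are the frame's x, y, z axes.
In Python, from bench import ctrl gives the robot as it stands.
- The arm moves only by the tool move_arm, never from a script. Its arguments are lists of equal length, an entry for each row: "delta_pos": the shift along the world's x, y, z in m, a list of three; "roll": the turn about the world's z in degrees; "hand": the closure, from -1 (fully open) to 1 (shut), so that 0 is half open. In form: {"delta_pos": [[tx, ty, tz], ...], "roll": [roll, ...], "hand": [hand, ...]}. A call has 1 to 10 rows; each row shifts and turns the commanded pose from where the row before left it; what a row does not reach is not made up. A row lasts 1/10 s, in which the tool goes at most 50 mm and 8.59 degrees, less where a joint would pass 70% of its speed; a pose out of reach is approached as far as the arm can. A call with a gripper value outside its range is refused whole. The fingers move at their own pace and stop on an object; "squeeze" is the grip in N (left out, the last holds). Time passes only in rows, so rows that do not move let the fingers close. It gives the time, the measured TCP pose, the force, the opening and the grip force at its end, in the units of the state.
- ctrl.get_state(): the state, without advancing time (a new reading comes with each control period).
- ctrl.camera(name): name is "side" or "top" or "wrist"; returns a dict with "image" (384x512x3 uint8, red, green, blue), "camera_matrix" (3x3 intrinsics, pixels), "k1" (the pictures are not rectified: a ray, as slopes to the right and down, at radius r is drawn at 1 + k1 r^2 times it, then the intrinsics apply), "R" (3x3) and "t" (3): a world point X has camera coordinates R X + t. Camera axes: x right, y down, z forward; pixel columns grow to the right and rows downward; lengths in m; the calibration is good to about 2 mm. A picture is of the moment at which its call begins. There is no depth.
- ctrl.finish_job(): hands the job in; it is judged then, once.
The state is a dict: "time": time; "joints": joint angles; "qvel": joint speeds; "tau": joint torques, N m; "tcp_pos": TCP position; "tcp_rot": TCP orientation; "ft_force": force on the tool from outside, world axes, zero at the start; "ft_torque": the same for the moment, N m; "width": finger opening in m; "grip_force": force on a finger pad.
Only numpy, scipy, OpenCV 4.12 (cv2) and the standard library are available. Lean on these libraries where they do the work, as an engineer would, in place of code of your own. Each camera call takes 0.05 s, during which the arm holds its last target. There are 200 camera calls.

## Task

Start the chocolate fondue: lift the bin of dark chocolate straight out of the wooden caddy, keeping it level until it is clear, and tip all five dark squares into the steel pot. Stand the empty bin upright on the tablecloth, setting it down rather than dropping it, and only then press the pot's flat white touch key with a closed gripper's fingertips, firmly but without punching it, for about half a second. Leave the caddy, the other two bins, the mugs and the tea-light where they are.

Things in the scene. Friction and masses are not known exactly. Their poses are not given: they have to be found in the camera images.
- caddy: Loose light-wood organiser frame, 1.1 kg, 81 mm (its x) by 251 mm (its y) by 36 mm high, to the robot's left or right; origin at the centre of its underside. Three slots in a row along its y, centres at y = -81, 0, +81 mm, each 61 (x) by 73 mm (y), floor 8 mm above the cloth; partitions 34 mm high. Small brass plates on its -x side.
- bin_dark: White open bin holding the five loose dark-brown squares, in any of the three slots: 58 (its x) by 70 (its y) by 62 mm high, walls 2.5, floor 3 mm, 75 g empty, axes parallel to the caddy's. Origin at the centre of its underside, 8 mm above the cloth in the slot; 1.5 mm play all round. Its top 34 mm stand above the caddy; its two x faces are free there for the fingers.
- bin_white: Same bin, heaped with ivory chocolate squares that stay in it; leave it in its slot.
- bin_ruby: Same bin, heaped with pink chocolate squares that stay in it; leave it in its slot.
- choc0: Dark chocolate square 1 of 5, loose in bin_dark: 23 by 23 by 15 mm, 11 g, slides easily (friction about 0.3 on bin and pot, so it slips out once the bin's wall slopes down about 20 degrees). Origin at the centre of its underside.
- choc1: Dark chocolate square 2 of 5, loose in bin_dark: 23 by 23 by 15 mm, 11 g, slides easily (friction about 0.3 on bin and pot, so it slips out once the bin's wall slopes down about 20 degrees). Origin at the centre of its underside.
- choc2: Dark chocolate square 3 of 5, loose in bin_dark: 23 by 23 by 15 mm, 11 g, slides easily (friction about 0.3 on bin and pot, so it slips out once the bin's wall slopes down about 20 degrees). Origin at the centre of its underside.
- choc3: Dark chocolate square 4 of 5, loose in bin_dark: 23 by 23 by 15 mm, 11 g, slides easily (friction about 0.3 on bin and pot, so it slips out once the bin's wall slopes down about 20 degrees). Origin at the centre of its underside.
- choc4: Dark chocolate square 5 of 5, loose in bin_dark: 23 by 23 by 15 mm, 11 g, slides easily (friction about 0.3 on bin and pot, so it slips out once the bin's wall slopes down about 20 degrees). Origin at the centre of its underside.
- fondue: Electric fondue, fixed: cream base 250 (its x) by 170 (its y) by 45 mm high, origin at the centre of its underside. Steel pot locked on it, axis at x = +40 mm; inner radius 56 mm at the floor, 66 at the rim; rim 107 mm above the cloth, outer radius 70. Two black lugs, 102 mm high, reach y = +-95 mm beside the pot. Black glass strip with the key on its -x side.
- pot_floor (a point): Centre of the steel pot's inner floor, 50 mm above the cloth, 57 mm below the rim.
- key_top (a point): Centre of the top of the flat round white touch key, 28 mm across with an orange ring, on the fondue's black strip, 92 mm on the -x side of the base's origin; its face stands 2 mm above the base, 47 mm above the cloth, and is pressed straight down.
- key (a joint): Travel of the touch key: 0 m at rest, 0.0015 m fully down. It starts to give at 2 N, counts as pressed from 0.001 m (about 5 N) and is fully down at 6 N; it springs back.
- mug_a: Loose flared mug, white with olive, teal and black bands, 110 mm high, 94 mm across the rim, handle on its +y side; origin under its centre; stands on the far side of the table.
- mug_b: Loose mug of the same form, white with teal, black and olive bands; origin under its centre; stands far to the robot's left.
- tealight: Loose amber tea-light glass, 72 mm across, 55 mm high; origin under its centre; stands far to the robot's right.
Not all that is in view belongs to the job. Leave any blue or yellow look-alike of the bin_dark alone. What is shaped like the bin_ruby but blue is not meant.

How it is judged:
By the outcome, as a careful person would: the job done as asked, in the order asked, and still so for the second after the job is handed in, with the robot touching nothing.
It also fails if it takes over 72 s, if anything falls off the work surface, if the arm or the gripper's body presses on something with over 40 N, if the wrist force passes 120 N, or if a joint passes its speed limit or range.

## Working session

There is one attempt and no reset: what is moved stays moved. The work goes in short steps, Python scripts to look and compute and a tool call to move; the robot and the scene stay as the last step left them, time stands still between calls to the robot, and variables do not carry over. Pictures are saved under pics/ and viewed, at most 10 in all, crops included, and the job is handed in when it is done.

Besides the shell and the picture viewer there is one more tool, called after "Emit:" as name([rows], argument=value, ...), one row to a line, values as JSON. move_arm: Moves the arm, as the interface text tells. Its arguments: {"type":"object","properties":{"delta_pos":{"type":"array"},"roll":{"type":"array"},"hand":{"type":"array"},"squeeze":{"type":"number"}},"required":["delta_pos","roll","hand"]}

```bash
ls; mkdir -p pics
cat > h.py <<'E'
import numpy as np, cv2
from bench import ctrl
def und(c,uv):
    K=c["camera_matrix"];k=c["k1"]
    d=np.array([k,0,0,0,0],float)
    return cv2.undistortPoints(np.array(uv,float).reshape(-1,1,2),np.array(K,float),d).reshape(-1,2)
def ray(c,uv,z):
    n=und(c,uv);R=np.array(c["R"]);t=np.array(c["t"])
    o=-R.T@t;d=np.c_[n,np.ones(len(n))]@R
    return o+d*((z-o[2])/d[:,2])[:,None]
def proj(c,X):
    return cv2.projectPoints(np.array(X,float).reshape(-1,1,3),cv2.Rodrigues(np.array(c["R"],float))[0],np.array(c["t"],float),np.array(c["camera_matrix"],float),np.array([c["k1"],0,0,0,0],float))[0].reshape(-1,2)
def shot(n,f):
    c=ctrl.camera(n);np.save(f"pics/{f}.npy",c,allow_pickle=True)
    cv2.imwrite(f"pics/{f}.png",c["image"][:,:,::-1]);return c
def load(f): return np.load(f"pics/{f}.npy",allow_pickle=True).item()
E
python3 - <<'E'
from h import *
a=shot("top","top0");b=shot("side","side0")
for c in (a,b): print(-np.array(c["R"]).T@c["t"],c["R"],c["k1"])
E
```

```text
pics
[0.50228956 0.01369403 1.62695348] [[-0.01540456 -0.99984942  0.00798935]
 [-0.99805248  0.01489284 -0.06057594]
 [ 0.06044783 -0.00890694 -0.99813162]] -0.1212568835389162
[0.26878392 1.02330626 0.8087698 ] [[-0.95627065 -0.2919     -0.0184618 ]
 [-0.14849623  0.53891907 -0.82916531]
 [ 0.25198277 -0.79016494 -0.55869854]] 0.0014629032595646397
```

View pics/top0.png

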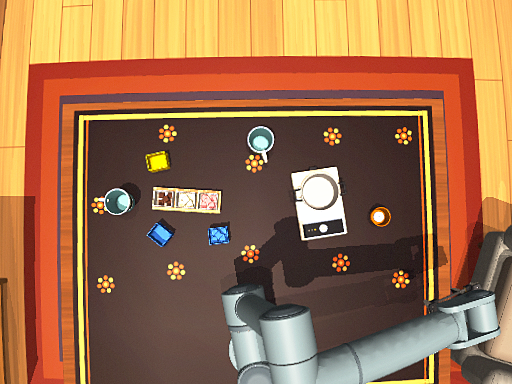

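View pics/side0.png

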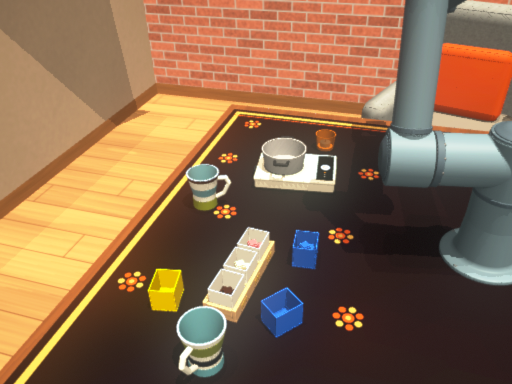

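Run:
```python
from h import *
c=load("top0");im=c["image"]
A=cv2.resize(im[145:255,95:245],None,fx=5,fy=5,interpolation=cv2.INTER_CUBIC)
cv2.imwrite("pics/cropA.png",A[:,:,::-1])
B=cv2.resize(im[155:250,270:400],None,fx=6,fy=6,interpolation=cv2.INTER_CUBIC)
cv2.imwrite("pics/cropB.png",B[:,:,::-1])
h=cv2.cvtColor(im,cv2.COLOR_RGB2HSV)
print(ray(c,[(187,200),(163,198),(320,190),(323,228),(118,201),(157,161),(160,234)],0.05).round(3))
```

```text
[[ 0.561  0.246  0.05 ]
 [ 0.569  0.335  0.05 ]
 [ 0.59  -0.241  0.05 ]
 [ 0.451 -0.249  0.05 ]
 [ 0.56   0.503  0.05 ]
 [ 0.706  0.357  0.05 ]
 [ 0.438  0.346  0.05 ]]
```

View pics/cropA.png

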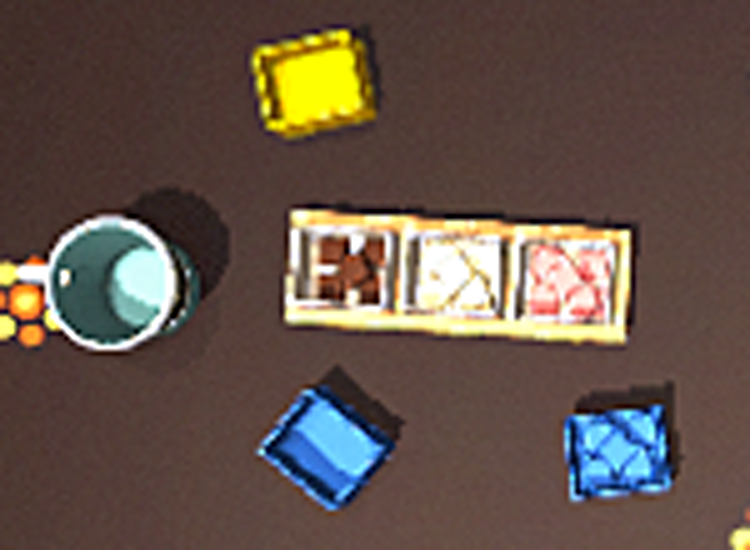

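View pics/cropB.png

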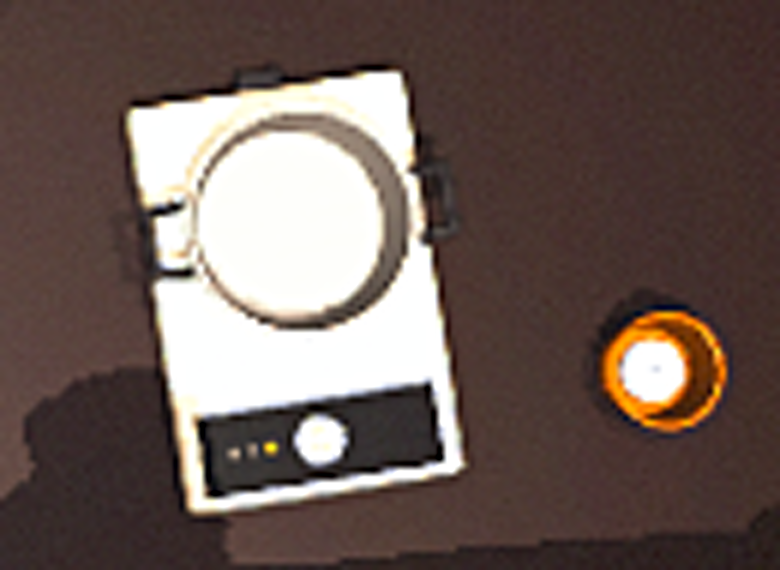

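```bash
cat > cen.py <<'E'
from h import *
def up(p,f,ox,oy): p=np.array(p,float); return (p+.5)/f-.5+[ox,oy]
def frame(P): # near/ far order: TL,TR,BR,BL in image -> +x up, +y left
    ctr=P.mean(0); x=(P[0]+P[1]-P[2]-P[3]); y=(P[0]+P[3]-P[1]-P[2])
    return ctr,np.degrees(np.arctan2(x[1],x[0])),np.degrees(np.arctan2(-y[0],y[1])),np.linalg.norm(x)/2,np.linalg.norm(y)/2
E
python3 - <<'E'
from cen import *
c=load("top0")
F=ray(c,up([(128,108),(402,70),(465,465),(195,512)],6,270,155),.045)
C=ray(c,up([(290,210),(632,230),(628,342),(286,325)],5,95,145),.036)
D=ray(c,up([(303,228),(397,232),(390,308),(297,303)],5,95,145),.07)
for P in (F,C,D): print(frame(P))
print("key",ray(c,up([(321,440)],6,270,155),.047))
print("rim",ray(c,up([(303,220)],6,270,155),.107))
print("mugb rim",ray(c,up([(112,283),(50,283),(172,283)],5,95,145),.11))
fc,a1,a2,_,_=frame(F);th=np.radians((a1+a2)/2)
R=lambda x,y:fc[:2]+[x*np.cos(th)-y*np.sin(th),x*np.sin(th)+y*np.cos(th)]
print("key/pot from base",R(-.092,0),R(.04,0))
s=ctrl.get_state();print(s["tcp_pos"],s["tcp_rot"],s["width"],s["time"],ctrl.tcp_to_grasp,[x for x in dir(ctrl) if x[0]!='_'])
E
```

```text
(array([ 0.54391666, -0.23827812,  0.045     ]), np.float64(7.973994477436196), np.float64(7.87177453202116), np.float64(0.2478883396485347), np.float64(0.17003667134643383))
(array([0.56139207, 0.25111192, 0.036     ]), np.float64(-2.414760247085501), np.float64(-3.8922443882324482), np.float64(0.08385496846898961), np.float64(0.2541468141217004))
(array([0.56775845, 0.32717482, 0.07      ]), np.float64(-5.184474087181462), np.float64(-3.531446480223434), np.float64(0.05481089758702762), np.float64(0.06837019562753127))
key [[ 0.45093286 -0.24990362  0.047     ]]
rim [[ 0.58234206 -0.23221087  0.107     ]]
mugb rim [[0.55753798 0.48754708 0.11      ]
 [0.55811337 0.53268685 0.11      ]
 [0.55697531 0.44415377 0.11      ]]
key/pot from base [ 0.45279485 -0.25095942] [ 0.58353484 -0.23276452]
[ 0.2196008  -0.6112309   0.20449485] [[ 9.41137469e-01  3.38023901e-01 -3.28303270e-04]
 [ 3.38023976e-01 -9.41136108e-01  1.61771330e-03]
 [ 2.37847698e-04 -1.63346498e-03 -9.99998638e-01]] 0.09372700193144937 0.1 0.0188 ['IKError', 'camera', 'finish_job', 'get_state', 'tcp_to_grasp']
```

Emit:
move_arm([
  [0.016,0.044,0.005],
  [0.016,0.045,0.005],
  [0.016,0.045,0.005],
  [0.016,0.045,0.005],
  [0.016,0.045,0.005],
  [0.016,0.045,0.005],
  [0.016,0.045,0.005],
  [0.016,0.045,0],
  [0.016,0.045,0],
  [0.016,0.045,0],
], roll=[3,3,3,3,3,3,3,3,3,3], hand=[-1,-1,-1,-1,-1,-1,-1,-1,-1,-1], squeeze=6)

```text
time: 1.1
tcp_pos: [0.3798, -0.1608, 0.2403]
tcp_rot: [[0.645, 0.764, 0.0], [0.764, -0.645, -0.0], [0.0, 0.0, -1.0]]
ft_force: [0.8, -0.9, 0.7]
width: 0.0938
grip_force: 0.0
```

Emit:
move_arm([
  [0.017,0.045,0],
  [0.017,0.045,0],
  [0.017,0.045,0],
  [0.017,0.045,0],
  [0.017,0.045,0],
  [0.017,0.045,0],
  [0.017,0.045,0],
  [0.017,0.045,-0.01],
  [0.017,0.045,-0.01],
  [0.017,0.045,-0.015],
], roll=[3,3,3,3,3,3.5,3.5,3.5,3.5,3.5], hand=[-1,-1,-1,-1,-1,-1,-1,-1,-1,-1])

```text
time: 2.1
tcp_pos: [0.5502, 0.2891, 0.2055]
tcp_rot: [[0.132, 0.991, 0.001], [0.991, -0.132, 0.0], [0.0, 0.001, -1.0]]
ft_force: [0.8, -0.3, 0.5]
width: 0.0938
grip_force: 0.0
```

Emit:
move_arm([
  [0.017,0.043,0],
  [0,0,0],
], roll=[4,0], hand=[-1,-1])

```text
time: 2.3
tcp_pos: [0.5663, 0.3337, 0.203]
tcp_rot: [[0.06, 0.998, -0.003], [0.998, -0.06, -0.0], [-0.0, -0.003, -1.0]]
ft_force: [-0.3, 0.1, 0.7]
width: 0.0939
grip_force: 0.0
```

Run:
```python
from h import *
c=shot("wrist","w1");s=ctrl.get_state();print(s["time"],s["tcp_pos"],s["tcp_rot"][:,1] if hasattr(s["tcp_rot"],'shape') else s["tcp_rot"],s["joints"],s["ft_force"])
```

```text
2.35 [0.566134   0.33166089 0.20372812] [ 0.99804055 -0.06252527 -0.00237916] [ 3.57504714e-01  2.62149777e-01  1.54062430e+00 -7.60690782e-05
  1.34145737e+00  4.20087001e-01] [ 0.11581381 -0.67994695  0.44118688]
```

View pics/w1.png

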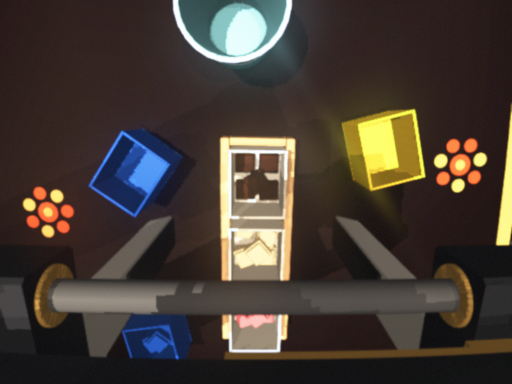

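Run:
```python
from h import *
c=load("w1")
print(ray(c,[(230,150),(287,150),(283,218),(229,218)],.07).round(4), ray(c,[(230,150),(287,150),(283,218),(229,218)],.07).mean(0))
print(ray(c,[(221,137),(295,137),(222,340),(290,340)],.036).round(4))
im=c["image"].astype(int)
for v in (165,185,205): print(v,[tuple(x) for x in im[v,214:302:1,0:1].T.tolist()] and im[v,214:302].sum(1).tolist())
u=250;print(im[130:240,u].sum(1).tolist())
```

```text
[[0.5448 0.3703 0.07  ]
 [0.6002 0.367  0.07  ]
 [0.5936 0.298  0.07  ]
 [0.5384 0.3012 0.07  ]] [0.56924384 0.33413301 0.07      ]
[[0.5334 0.3816 0.036 ]
 [0.6125 0.3768 0.036 ]
 [0.5132 0.1292 0.036 ]
 [0.5991 0.1242 0.036 ]]
165 [153, 151, 157, 164, 165, 254, 467, 628, 665, 673, 674, 677, 681, 693, 735, 759, 745, 535, 336, 340, 331, 242, 175, 157, 161, 164, 166, 166, 162, 173, 186, 217, 230, 232, 230, 235, 225, 229, 219, 207, 281, 447, 588, 635, 579, 354, 214, 220, 228, 228, 228, 223, 227, 221, 227, 225, 222, 224, 219, 217, 221, 212, 208, 226, 379, 519, 502, 472, 463, 522, 694, 756, 744, 582, 431, 430, 440, 487, 572, 584, 386, 200, 165, 163, 168, 180, 181, 183]
185 [173, 174, 174, 175, 185, 275, 506, 667, 699, 706, 709, 717, 724, 730, 748, 759, 743, 526, 338, 345, 370, 330, 219, 178, 182, 180, 178, 172, 176, 202, 230, 233, 213, 184, 178, 177, 174, 179, 173, 178, 176, 179, 171, 167, 165, 159, 164, 162, 160, 164, 163, 158, 162, 158, 153, 154, 156, 154, 157, 153, 158, 152, 154, 193, 300, 380, 337, 319, 325, 384, 487, 535, 480, 425, 426, 468, 514, 520, 463, 322, 187, 143, 145, 147, 1
[... 314 characters left out ...]
379, 376, 380, 380, 376, 376, 365, 337, 320, 311, 343, 450, 551, 561, 534, 536, 560, 595, 604, 568, 425, 220, 136, 129, 131, 126, 130, 126, 124, 129]
[167, 168, 168, 173, 172, 183, 253, 418, 619, 692, 702, 698, 695, 686, 656, 545, 444, 428, 439, 519, 702, 753, 717, 430, 238, 219, 253, 266, 263, 262, 259, 257, 253, 239, 236, 225, 232, 230, 227, 222, 211, 215, 267, 324, 268, 188, 165, 166, 168, 178, 176, 174, 180, 180, 178, 174, 173, 169, 167, 168, 169, 167, 168, 177, 176, 177, 171, 190, 325, 646, 755, 752, 641, 467, 423, 416, 402, 387, 385, 388, 385, 388, 385, 386, 387, 419, 564, 693, 663, 484, 397, 393, 388, 393, 390, 391, 394, 413, 520, 678, 732, 716, 705, 706, 704, 693, 657, 592, 565, 575]
```

Run:
```python
from h import *
c=load("w1");print(-c["R"].T@c["t"],c["R"][2])
cv2.imwrite("pics/cw1.png",cv2.resize(c["image"][125:245,205:310],None,fx=5,fy=5,interpolation=cv2.INTER_CUBIC)[:,:,::-1])
```

```text
[0.57036433 0.39980228 0.38214587] [-0.01712454 -0.2279448  -0.97352346]
```

View pics/cw1.png

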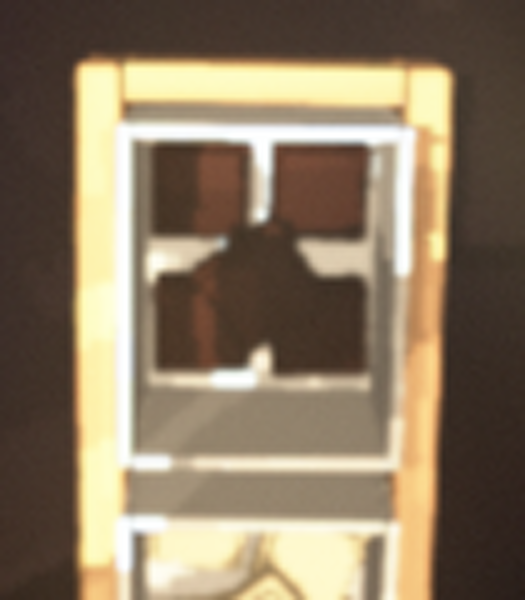

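Emit:
move_arm([
  [0.003,0.001,-0.03],
  [0,0,-0.03],
  [0,0,-0.03],
  [0,0,-0.03],
  [0,0,-0.02],
  [0,0,-0.015],
  [0,0,-0.007],
  [0,0,0],
  [0,0,0],
], roll=[0,0,0,0,0,0,0,0,0], hand=[-1,-1,-1,-1,-1,-1,-1,-1,-1], squeeze=6)

```text
time: 3.25
tcp_pos: [0.5704, 0.331, 0.0449]
tcp_rot: [[0.066, 0.998, 0.002], [0.998, -0.066, 0.001], [0.001, 0.002, -1.0]]
ft_force: [1.3, -0.3, 1.1]
width: 0.0937
grip_force: 0.0
```

Run:
```python
from h import *
c=shot("side","s1")
cv2.imwrite("pics/cs1.png",cv2.resize(c["image"][180:360,150:330],None,fx=3.3,fy=3.3,interpolation=cv2.INTER_CUBIC)[:,:,::-1])
s=ctrl.get_state();print(s["tcp_pos"],s["ft_force"])
```

```text
[0.57060779 0.33117651 0.04515657] [-0.52938218 -0.07584056  0.4181484 ]
```

View pics/cs1.png

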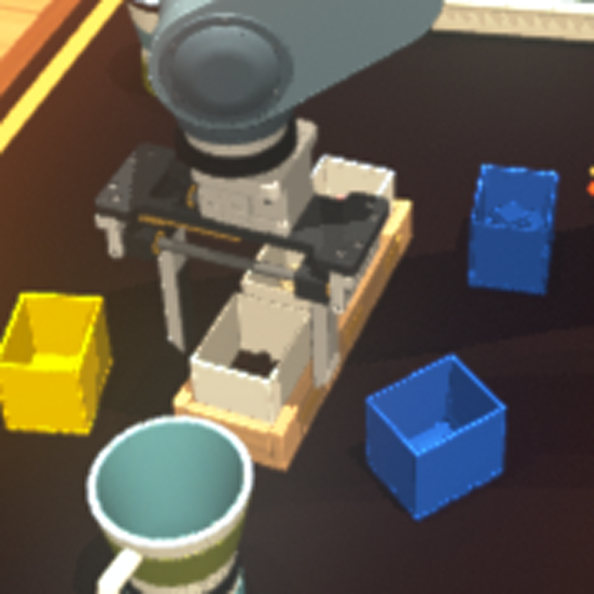

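Emit:
move_arm([
  [-0.001,0.002,-0.004],
  [0,0,0],
  [0,0,0],
  [0,0,0],
  [0,0,0],
  [0,0,0],
  [0,0,0],
  [0,0,0],
], roll=[0,0,0,0,0,0,0,0], hand=[-1,1,1,1,1,1,1,1], squeeze=6)

```text
time: 4.1
tcp_pos: [0.5688, 0.3329, 0.0397]
tcp_rot: [[0.065, 0.998, 0.0], [0.998, -0.065, 0.0], [0.0, 0.0, -1.0]]
ft_force: [0.8, 0.4, -0.0]
width: 0.0581
grip_force: 6.0
```

Emit:
move_arm([
  [0,0,0.004],
  [0,0,0.008],
  [0,0,0.01],
  [0,0,0.012],
  [0,0,0.015],
  [0,0,0.02],
  [0,0,0.02],
  [0,0,0.03],
  [0,0,0.03],
  [0,0,0.03],
], roll=[0,0,0,0,0,0,0,0,0,0], hand=[1,1,1,1,1,1,1,1,1,1])

```text
time: 5.1
tcp_pos: [0.5684, 0.3329, 0.2212]
tcp_rot: [[0.065, 0.998, 0.001], [0.998, -0.065, 0.0], [0.0, 0.001, -1.0]]
ft_force: [1.1, 0.4, -1.4]
width: 0.0583
grip_force: 6.0
```

Run:
```python
from h import *
c=shot("side","s2")
cv2.imwrite("pics/cs2.png",cv2.resize(c["image"][100:360,130:350],None,fx=2.3,fy=2.3,interpolation=cv2.INTER_CUBIC)[:,:,::-1])
s=ctrl.get_state();print(s["tcp_pos"],s["ft_force"],s["ft_torque"],s["width"])
```

```text
[0.57115397 0.3340878  0.22783913] [2.12685683 0.8715708  2.19855295] [ 0.01694838 -0.20634694 -0.01164754] 0.057953936063983094
```

View pics/cs2.png

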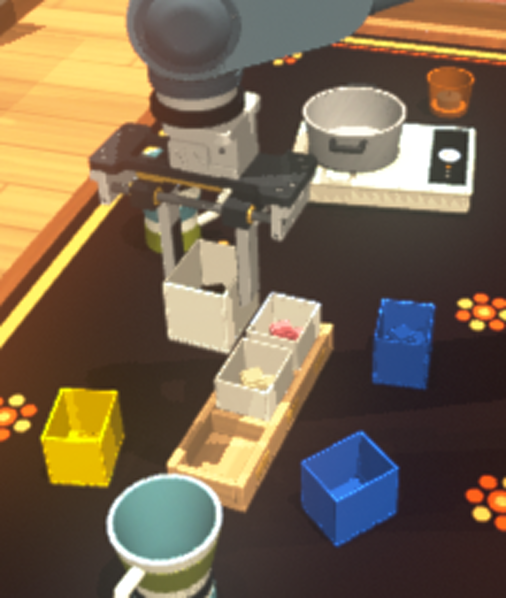

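Emit:
move_arm([
  [-0.002,-0.01,0],
  [-0.004,-0.02,0],
  [-0.005,-0.03,0],
  [-0.005,-0.03,0],
  [-0.005,-0.03,0],
  [-0.005,-0.03,0],
  [-0.005,-0.03,0],
  [-0.005,-0.03,0],
  [-0.005,-0.03,0],
  [-0.005,-0.03,0],
], roll=[-3,-3.5,-3.9,-3.9,-3.9,-3.9,-3.9,-3.9,-3.9,-3.9], hand=[1,1,1,1,1,1,1,1,1,1])

```text
time: 6.15
tcp_pos: [0.522, 0.0618, 0.2188]
tcp_rot: [[0.664, 0.748, 0.0], [0.748, -0.664, -0.0], [0.0, 0.0, -1.0]]
ft_force: [0.4, -0.2, -1.9]
width: 0.0581
grip_force: 6.0
```

Emit:
move_arm([
  [-0.005,-0.03,0],
  [-0.005,-0.03,0],
  [-0.005,-0.03,0],
  [-0.005,-0.03,0],
  [-0.005,-0.03,0],
  [-0.005,-0.03,0],
  [-0.005,-0.03,0],
  [-0.006,-0.03,0],
  [-0.006,-0.03,0],
  [-0.004,-0.03,0],
], roll=[-3.9,-3.9,-3.9,-3.9,-3.9,-3.9,-3.9,-3.9,-4,-4], hand=[1,1,1,1,1,1,1,1,1,1])

```text
time: 7.15
tcp_pos: [0.471, -0.2382, 0.2188]
tcp_rot: [[0.987, 0.16, 0.0], [0.16, -0.987, -0.0], [0.0, 0.0, -1.0]]
ft_force: [0.7, 0.5, -0.9]
width: 0.0579
grip_force: 6.0
```

Emit:
move_arm([
  [-0.002,-0.01,-0.01],
  [-0.001,-0.002,-0.02],
  [0,0,-0.02],
  [0,0,-0.02],
  [0,0,-0.01],
  [0,0,0],
  [0,0,0],
], roll=[-1.2,0,0,0,0,0,0], hand=[1,1,1,1,1,1,1])

```text
time: 7.85
tcp_pos: [0.4689, -0.249, 0.1391]
tcp_rot: [[0.99, 0.142, 0.001], [0.142, -0.99, -0.0], [0.001, 0.0, -1.0]]
ft_force: [0.3, -0.0, -1.7]
width: 0.0581
grip_force: 6.0
```

Run:
```python
from h import *
s=ctrl.get_state();print(s["time"],s["tcp_pos"],s["ft_force"],s["ft_torque"],s["width"],np.degrees(np.arctan2(s["tcp_rot"][1][1],s["tcp_rot"][0][1])))
```

```text
7.85 [ 0.46894041 -0.24897507  0.13911858] [ 0.2733366  -0.00577682 -1.70009271] [ 0.00108596 -0.00085414 -0.0227149 ] 0.05809786060218846 -81.81105545117208
```

Run:
```python
import numpy as np
P=np.array([.583,-.2325]);u=np.array([.990,.139]);Q=P-.070*u
a=np.radians(np.arange(0,131,5));f=a-np.pi/2;s=.039;w=.035
X=s*np.cos(f)+w*np.sin(f);Z=-s*np.sin(f)+w*np.cos(f)
T=np.c_[Q+X[:,None]*u,.107+Z-.0188]
print(T[0],T[-1]);print(np.diff(T,axis=0).round(4).tolist())
```

```text
[ 0.47905  -0.247095  0.1272  ] [ 0.56554957 -0.23495011  0.08994284]
[[0.0035, 0.0005, 0.0029], [0.0037, 0.0005, 0.0026], [0.0039, 0.0006, 0.0022], [0.0041, 0.0006, 0.0019], [0.0043, 0.0006, 0.0015], [0.0044, 0.0006, 0.0011], [0.0045, 0.0006, 0.0007], [0.0045, 0.0006, 0.0004], [0.0045, 0.0006, -0.0], [0.0045, 0.0006, -0.0004], [0.0044, 0.0006, -0.0008], [0.0044, 0.0006, -0.0012], [0.0042, 0.0006, -0.0016], [0.0041, 0.0006, -0.002], [0.0039, 0.0005, -0.0023], [0.0037, 0.0005, -0.0027], [0.0034, 0.0005, -0.003], [0.0032, 0.0004, -0.0033], [0.0029, 0.0004, -0.0035], [0.0026, 0.0004, -0.0038], [0.0022, 0.0003, -0.004], [0.0019, 0.0003, -0.0042], [0.0015, 0.0002, -0.0043], [0.0011, 0.0002, -0.0044], [0.0007, 0.0001, -0.0045], [0.0003, 0.0, -0.0046]]
```

Emit:
move_arm([
  [0,0,-0.006],
  [0,0,-0.006],
  [0.005,0.001,0],
  [0.003,0.0005,0],
  [0.003,0.0005,0],
  [0,0,0],
], roll=[0,0,0,0,0,0], hand=[1,1,1,1,1,1])

```text
time: 8.45
tcp_pos: [0.4801, -0.2471, 0.1268]
tcp_rot: [[0.99, 0.142, 0.0], [0.142, -0.99, -0.0], [0.0, 0.0, -1.0]]
ft_force: [0.2, -0.7, -1.8]
width: 0.058
grip_force: 6.0
```

Emit:
move_arm([
  [0.0035,0.0005,0.003],
  [0.0037,0.0005,0.0025],
  [0.004,0.0006,0.002],
  [0.004,0.0006,0.002],
  [0.0043,0.0006,0.0015],
  [0.0045,0.0006,0.001],
  [0.0045,0.0006,0.0005],
  [0.0045,0.0006,0.0005],
  [0.0045,0.0006,0],
  [0,0,0],
], roll=[0,0,0,0,0,0,0,0,0,0], hand=[1,1,1,1,1,1,1,1,1,1])

```text
time: 9.45
tcp_pos: [0.5179, -0.2419, 0.1397]
tcp_rot: [[0.99, 0.142, 0.001], [0.142, -0.99, -0.0], [0.001, 0.001, -1.0]]
ft_force: [-0.4, 1.2, -1.1]
width: 0.0581
grip_force: 6.0
```

Run:
```python
from h import *
s=ctrl.get_state();print(s["time"],s["tcp_pos"],s["ft_force"],s["ft_torque"])
a=shot("side","s3")["image"]
cv2.imwrite("pics/cs3.png",cv2.resize(a[60:210,230:380],None,fx=4,fy=4,interpolation=cv2.INTER_CUBIC)[:,:,::-1])
```

```text
9.45 [ 0.51792604 -0.24194542  0.13965887] [-0.37298598  1.24463371 -1.09448234] [ 0.05411191  0.16165332 -0.015062  ]
```

View pics/cs3.png

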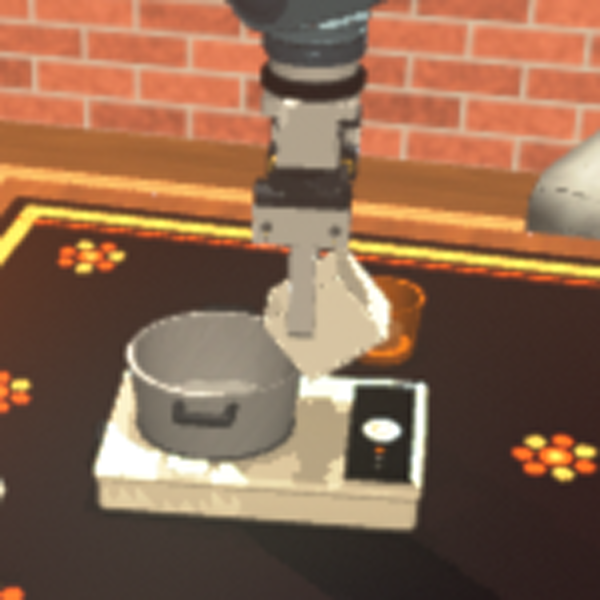

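Emit:
move_arm([
  [0.0045,0.0006,-0.0005],
  [0.0045,0.0006,-0.001],
  [0.0045,0.0006,-0.001],
  [0.004,0.0006,-0.0015],
  [0.004,0.0006,-0.002],
  [0.004,0.0005,-0.0025],
  [0.0037,0.0005,-0.0027],
  [0.0034,0.0005,-0.003],
  [0.003,0.0004,-0.0033],
  [0.003,0.0004,-0.0035],
], roll=[0,0,0,0,0,0,0,0,0,0], hand=[1,1,1,1,1,1,1,1,1,1])

```text
time: 10.5
tcp_pos: [0.5564, -0.2366, 0.1187]
tcp_rot: [[0.99, 0.142, 0.001], [0.142, -0.99, -0.0], [0.001, 0.001, -1.0]]
ft_force: [0.9, 1.2, 5.1]
width: 0.058
grip_force: 6.0
```

Emit:
move_arm([
  [0.0026,0.0004,-0.004],
  [0.0022,0.0003,-0.004],
  [0.002,0.0003,-0.004],
  [0.0015,0.0002,-0.0043],
  [0.001,0.0002,-0.0045],
  [0.0007,0.0001,-0.0045],
  [0,0,0],
  [0,0,0],
  [0,0,0],
  [0,0,0],
], roll=[0,0,0,0,0,0,0,0,0,0], hand=[1,1,1,1,1,1,1,1,1,1])

```text
time: 11.5
tcp_pos: [0.5652, -0.235, 0.0929]
tcp_rot: [[0.99, 0.142, -0.001], [0.142, -0.99, 0.0], [-0.001, -0.0, -1.0]]
ft_force: [1.7, -0.2, 0.3]
width: 0.0582
grip_force: 6.0
```

Run:
```python
from h import *
s=ctrl.get_state();print(s["time"],s["tcp_pos"],s["ft_force"],s["ft_torque"],s["width"])
shot("side","s4");shot("top","t4")
```

```text
11.5 [ 0.56523904 -0.23498821  0.0928603 ] [ 1.71566343 -0.21024375  0.26831725] [-0.0177746  -0.29727651  0.07043936] 0.05816072773366416
```

Emit:
move_arm([
  [0.002,0,0.005],
  [-0.003,0,0.005],
  [0.003,0,0.005],
  [-0.003,0,0.005],
  [0,0,0.01],
  [0,0,0.02],
  [0,0,0.03],
  [0,0,0.03],
  [0,0,0.02],
  [0,0,0],
], roll=[0,0,0,0,0,0,0,0,0,0], hand=[1,1,1,1,1,1,1,1,1,1])

```text
time: 12.6
tcp_pos: [0.5664, -0.2363, 0.228]
tcp_rot: [[0.99, 0.142, 0.007], [0.142, -0.99, -0.004], [0.006, 0.005, -1.0]]
ft_force: [1.3, -0.5, -1.2]
width: 0.058
grip_force: 6.0
```

Run:
```python
from h import *
s=ctrl.get_state();print(s["time"],s["tcp_pos"],s["ft_force"],s["width"])
a=shot("wrist","w5");b=shot("side","s5")
A=b["image"][60:210,230:380];print(A.shape)
cv2.imwrite("pics/mix5.png",np.hstack([cv2.resize(a["image"],(400,300)),cv2.resize(A,(400,400))[:300]])[:,:,::-1])
```

```text
12.6 [ 0.56643686 -0.23625571  0.22799739] [ 1.33359132 -0.48740282 -1.19025696] 0.057972059421552515
(150, 150, 3)
```

View pics/mix5.png

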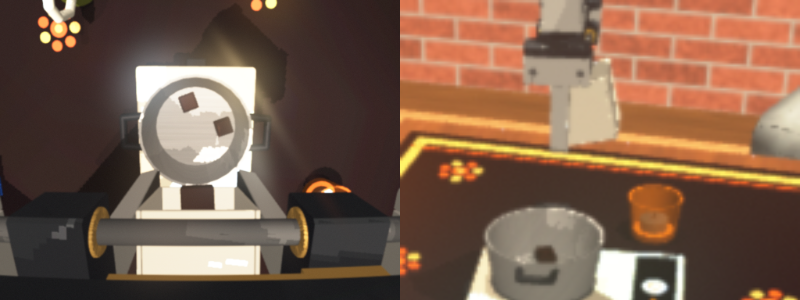

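Run:
```python
from h import *
a=load("w5");im=a["image"]
print("cam",-a["R"].T@a["t"]);print(proj(a,[[.583,-.2325,.107],[.583,-.2325,.05],[.451,-.2505,.047],[.5664,-.236,.228],[.5664,-.236,.247]]).round(1))
for z in (.05,.047,.2,.25,.28): print(z,ray(a,[(252,253)],z).round(3))
h=cv2.cvtColor(im,cv2.COLOR_RGB2HSV)
print("dark spot",im[253,252],"sq",im[130,240],im[162,284])
lum=im.sum(2)
for v in range(100,350,5): print(v,"".join(" .:-=+*#%@"[min(9,int(lum[v,u])//77)] for u in range(170,340,2)))
```

```text
cam [ 0.62998759 -0.22576656  0.40756767]
[[251.8 170.3]
 [251.8 162.4]
 [251.2 270.1]
 [253.7 230.6]
 [253.9 242.6]]
0.05 [[ 0.475 -0.248  0.05 ]]
0.047 [[ 0.474 -0.248  0.047]]
0.2 [[ 0.54  -0.239  0.2  ]]
0.25 [[ 0.562 -0.236  0.25 ]]
0.28 [[ 0.575 -0.234  0.28 ]]
dark spot [80 61 52] sq [129 101  89] [106  85  71]
100 ==@@@@@@@@@@@@@@@@@@@@@@@@@@@@@%##**+++++++++**##%@@@@@@@@@@@@@@@@@@@@@@@@@@@@@=----:
105 ==%@@@@@@@@@@@@@@@@@@@@@@#*+++++++++++============++++#%@@@@@@@@@@@@@@@@@@@@@@%=-----
110 ==#@@@@@@@@@@@@@@@@@@#++++++++++++++++++++++++===+++++++++*%@@@@@@@@@@@@@@@@@@%==----
115 ==#@@@@@@@@@@@@@%#+++++++++++*%%@@@@@@@@@@@@@@@@@%#+++++++++++*%@@@@@@@@@@@@@@%+==---
120 ==*@@@@@@@@@@%#*+++++++++*%@@@@@@%*+===*@@@@@@@@@@@@@@%*++++++++*%@@@@@@@@@@@@#++===-
125 --+@@@@@@@@%#++++++++++%@@@@@*=========-*@@@@@@@@@@@@@@@@@*++++++++#@@@@@@@@@@*+=====
130 --=%@@@@@%#+++++++++*%%%%%%@@%=========--#@@@@@@@@@@@@@@@@@@#++++++++%@@@@@@@@+======
135 ---%@@@@%#+======++#%%%%%%%%%%%===--------#@@@@@@@@@@@@@@@@@@%*+++++++*%@@@@@@+======
140 ---#@@@%*========*%%%%%%%%%%%%%#=----=*%@@@@@@@@@@@@@@@@
[... 3019 characters left out ...]
----------------------------------------------------------=-----------
315 --+%%*#%%%%%%%%%%%%%#%######################################%%%%%%%%%%%%%%%%%%*%%#---
320 ==+%%#%@@@@@@@@@@@@@@@@@@@@@@@@@@@@@@@@@@@@@@@@@@@@@@@@@@@@@@@@@@@@@@@@@@@@@@@#%@#=--
325 =:=%@#%@@@@@@@@@@@@@@@@@@@@@@@@@@@@@@@@@@@@@@@@@@@@@@@@@@@@@@@@@@@@@@@@@@@@@@@#%@#:--
330 ::=%@#%@@@@@@@@@@@@@@@@@@@@@@@@@@@@@@@@@@@@@@@@@@@@@@@@@@@@@@@@@@@@@@@@@@@@@@%#%@#::-
335 ::=%@#%@@@@@@@@@@@@@@@@@@@@@@@@@@@@@@@@@@@@@@@@@@@@@@@@@@@@@@@@@@@@@@@@@@@@@@%#%@*..:
340 ..=%@#%@@@@@@@@@@@@@@@@@@@@@@@@@@@@@@@@@@@@@@@@@@@@@@@@@@@@@@@@@@@@@@@@@@@@@@%#%@*...
345 ..=%@%%@@@@@@@@@@@@@@@@@@@@@@@@@@@@@@@@@@@@@@@@@@@@@@@@@@@@@@@@@@@@@@@@@@@@@@%#%@*...
```

```bash
cat > binpose.py <<'E'
from h import *
def corners(tcp,al,hb=.0508,yaw=8):
    a=np.radians(al);u=np.array([np.cos(np.radians(yaw)),np.sin(np.radians(yaw)),0]);v=np.array([-u[1],u[0],0]);z=np.array([0,0,1.])
    up=np.sin(a)*u+np.cos(a)*z; fw=np.cos(a)*u-np.sin(a)*z
    p=np.array(tcp)+[0,0,.0188]
    return np.array([p+i*.029*v+j*.035*fw+k*up for i in(-1,1) for j in(-1,1) for k in(-hb,.062-hb)])
E
python3 - <<'E'
from binpose import *
b=load("s5");w=load("w5");t=[.5664,-.2363,.228]
for al in (70,80,90,100,110,120,130,140):
    q=proj(b,corners(t,al));r=proj(w,corners(t,al))
    print(al,q.min(0).round(),q.max(0).round()," wrist",r.min(0).round(),r.max(0).round())
im=b["image"]
lum=im.sum(2);print(im[100,300:314].tolist())
for v in range(72,122,2): print(v,"".join(" .:-=+*#%@"[min(9,int(lum[v,u])//77)] for u in range(270,330)))
E
```

```text
70 [281.  90.] [311. 126.]  wrist [187. 190.] [323. 357.]
80 [283.  90.] [310. 124.]  wrist [187. 197.] [324. 365.]
90 [285.  90.] [309. 122.]  wrist [187. 205.] [324. 370.]
100 [283.  89.] [309. 121.]  wrist [187. 214.] [323. 371.]
110 [282.  86.] [311. 121.]  wrist [185. 219.] [325. 368.]
120 [280.  84.] [312. 121.]  wrist [181. 206.] [329. 359.]
130 [279.  83.] [312. 121.]  wrist [178. 194.] [334. 347.]
140 [278.  82.] [311. 120.]  wrist [175. 186.] [337. 357.]
[[216, 195, 160], [216, 195, 160], [216, 195, 161], [216, 195, 161], [215, 194, 161], [216, 195, 160], [216, 195, 160], [216, 195, 161], [213, 192, 158], [191, 172, 142], [177, 158, 130], [232, 214, 174], [188, 136, 95], [170, 107, 61]]
72 ++++++***++------:::--------:---=-=+++++*******###**********
74 ++++++++=--::::::::::::::::::-=---+++==++++++===++++++++++++
76 *+++++=-------::::::::::::::::::--*++=====+++++===++++==++++
78 ******-::::::-::::::::::::::::::=**+++++=+++=======++=+++++=
80 ++++++=-::::::::::::::::::::::::=*************++++++++++++++
82 ++++++*********++++++++++++++++=-+*#%@%++++++++***+*********
84 ++++++*
[... 516 characters left out ...]
======+*******###############**%+=================
102 ================+*******###############**%*=================
104 ================********################*%*===============-=
106 **********++++==+*****#*################*++=================
108 +*****##########********##################+=================
110 ========++++++++*******#################***##****+++========
112 ==========++++=++******#############**+++**#############****
114 ---::::::::-----+*****+**++++++==============+==++++++++++**
116 ###########**+=====++=+-::::::::-----=======================
118 ==-----====++**##############**+====----::::::::::----======
120 ::::::::-----=======-----===+=+**##############**+===-----::
```

Run:
```python
from binpose import *
b=load("s4");t=[.5652,-.235,.0929]
print(proj(b,[t,np.add(t,[0,0,.0188])]).round(1))
for al in (70,90,110,120,130,140):
    q=proj(b,corners(t,al)).round().astype(int)
    print(al,"far(-y):",q[:4].tolist(),"near:",q[4:].tolist())
im=b["image"]
lum=im.sum(2)
for v in range(88,176,2): print(v,"".join(" .:-=+*#%@"[min(9,int(lum[v,u])//77)] for u in range(250,345)))
h=cv2.cvtColor(im,cv2.COLOR_RGB2HSV)
```

```text
[[289.5 151.6]
 [289.6 146.3]]
70 far(-y): [[310, 139], [291, 131], [301, 156], [283, 150]] near: [[308, 147], [289, 140], [300, 166], [281, 159]]
90 far(-y): [[307, 133], [287, 132], [306, 153], [287, 151]] near: [[306, 142], [285, 140], [305, 162], [285, 160]]
110 far(-y): [[302, 128], [284, 133], [309, 147], [291, 152]] near: [[301, 137], [281, 142], [308, 156], [289, 161]]
120 far(-y): [[299, 126], [282, 134], [310, 144], [293, 152]] near: [[298, 135], [280, 143], [309, 153], [291, 161]]
130 far(-y): [[296, 125], [281, 136], [310, 141], [295, 152]] near: [[294, 134], [279, 144], [309, 150], [293, 161]]
140 far(-y): [[293, 124], [280, 137], [310, 138], [296, 151]] near: [[291, 133], [278, 146], [308, 147], [295, 160]]
88 +*++==+====++++=====+=====+*+-::::::::::::::::::::::-=+++++++++++++*++++============++========+
90 +**+======+=====+=========+*+---::::::::::::::::::--=**************#******+++++++++++++=======+
92 =++=++++++++++=====++++==++*-:-=+++++++=====++++++=-:-*++++++++++++++++++++******#*************
94 =========================+++-..::-=+++*******+++--:..:*++++++++++++++
[... 3324 characters left out ...]

162 ::::::::*%@@%#=========-::-=========-::-==============%@@@@@@@@@@@@@=:.............+@@*::::.::.
164 :::::::=%@@%##=-=======:::::::-------::==============+@@@@@@@@@@@@@#-:.:--==--:....+@@*::::::..
166 ::::::=@@@@%##=--========-------::::--==============-+@@@@@@@@@@@@@*:.-@@@@@@@@*:.:+@@+::::....
168 :::::-#@@@@@###=--=================================--+#@@@@@@@@@@@@+:.:#@@@@@@@%-.:+@@+::::.:..
170 :::::+@@@@@@@%##*=--=============================--=+****#%@@@@@@@@=:...:-=++=::..:#@@=::::....
172 ::::-%@@@@@@@@%####*=--======================---=+****#%#****%@@@@%-.....:==:.....:#@%=:::.....
174 ::::*@@@@@@@@@@@@@@@%###+=+=-------------===+***#%%%%%%%%%######%%=:.....:-:......-@@#-:.......
```

Run:
```python
from binpose import *
from scipy.optimize import least_squares
b=load("s5");t=[.5664,-.2363,.228]
obs=np.array([[311.5,111],[305.5,89]])
def pts(p):
    al,dx,dz=p; c=corners(np.array(t)+[dx/1e3,dx/1e3*.14,dz/1e3],al)
    return proj(b,[c[6],c[4]])
r=least_squares(lambda p:(pts(p)-obs).ravel(),[107,0,0]);print(r.x,r.fun)
print(proj(b,[t,np.add(t,[0,0,.0188])]).round(1))
# wrist dark blob extents and colours
w=load("w5")["image"];print(w[250,200:310:6].tolist());print(w[236:272:3,252].tolist())
c=corners(np.array(t)+[r.x[1]/1e3,r.x[1]/1e3*.14,r.x[2]/1e3],r.x[0]);print(c.round(3).tolist());print(proj(load("w5"),c).round().tolist())
```

```text
[106.68135623  -6.15712273  17.23991976] [ 0.04818533  0.21322487 -0.04867866 -0.20162549]
[[290.  111.5]
 [290.2 105.6]]
[[147, 132, 114], [154, 140, 120], [248, 241, 223], [248, 240, 222], [247, 240, 221], [233, 219, 192], [80, 60, 52], [81, 61, 53], [80, 61, 52], [81, 62, 55], [81, 63, 55], [83, 64, 56], [83, 66, 58], [249, 242, 226], [249, 243, 227], [249, 243, 226], [249, 242, 226], [147, 135, 118], [147, 134, 117]]
[[126, 113, 103], [72, 58, 50], [85, 64, 56], [85, 66, 58], [83, 63, 55], [81, 62, 53], [80, 60, 52], [80, 60, 51], [80, 59, 51], [76, 56, 48], [76, 56, 47], [201, 183, 158]]
[[0.526, -0.271, 0.312], [0.585, -0.263, 0.294], [0.506, -0.274, 0.245], [0.565, -0.266, 0.227], [0.518, -0.214, 0.312], [0.577, -0.206, 0.294], [0.498, -0.217, 0.245], [0.557, -0.208, 0.227]]
[[332.0, 416.0], [331.0, 253.0], [303.0, 343.0], [302.0, 239.0], [179.0, 416.0], [180.0, 253.0], [205.0, 343.0], [206.0, 239.0]]
```

Emit:
move_arm([
  [0.003,0.001,-0.01],
  [0,0,-0.025],
  [0,0,-0.03],
  [0,0,-0.03],
  [0,0,-0.02],
  [0,0,-0.01],
  [0,0,-0.005],
  [0,0,-0.003],
  [0,0,-0.003],
  [0,0,-0.003],
], roll=[0,0,0,0,0,0,0,0,0,0], hand=[1,1,1,1,1,1,1,1,1,1], squeeze=7)

```text
time: 13.7
tcp_pos: [0.5696, -0.2342, 0.0861]
tcp_rot: [[0.99, 0.142, 0.005], [0.142, -0.99, -0.001], [0.004, 0.002, -1.0]]
ft_force: [3.4, 4.5, 5.2]
width: 0.0585
grip_force: 7.0
```

Emit:
move_arm([
  [0,0,-0.003],
  [0,0,-0.003],
  [0,0,-0.003],
  [0,0,-0.002],
  [0,0,-0.002],
  [0,0,0],
  [0,0,0],
], roll=[0,0,0,0,0,0,0], hand=[1,1,1,1,1,1,1])

```text
time: 14.4
tcp_pos: [0.5694, -0.2341, 0.0726]
tcp_rot: [[0.99, 0.142, 0.004], [0.142, -0.99, -0.001], [0.004, 0.001, -1.0]]
ft_force: [4.5, 4.3, 2.5]
width: 0.0581
grip_force: 7.0
```

```bash
cat > asc.py <<'E'
from h import *
def asc(b,r0,r1,c0,c1,st=2,sc=1):
    im=b["image"];lum=im.sum(2)
    for v in range(r0,r1,st): print(v,"".join(" .:-=+*#%@"[min(9,int(lum[v,u])//77)] for u in range(c0,c1,sc)))
E
python3 - <<'E'
from asc import *
s=ctrl.get_state();print(s["time"],s["tcp_pos"],s["ft_force"],s["width"],proj(load("s5"),[s["tcp_pos"]]))
asc(shot("side","s6"),112,170,262,330)
print();asc(shot("wrist","w6"),140,280,170,340,4,2)
E
```

```text
14.4 [ 0.56944983 -0.23412243  0.07260577] [4.45953479 4.31688905 2.5178419 ] 0.05809363223377217 [[287.9912131 157.1567268]]
112 :::----============+*************==--++++++++++*+**#############****
114 #*++===----:::::::-+*************==-=+**+============+===+++++++++**
116 +++**############*=+************++=::--=-----=======================
118 ---=======-----==--+************++-::::=+==-----::::::::::-----=====
120 ::::::::::::::::::+**************+----:=*##############**+===-----::
122 ::::::::::::::::::-====++++++***+=::----=====------=====++*#########
124 :::::::::::::::::::::::::::::::::::--::::::::::::::::---=======-----
126 ::::::::::::::--::::::::::::::::::::=+-:::::::::::::::::::::::::::::
128 ::::::::::::--------:::::::::::::::::=+=::::::::::::::::::::::::::::
130 :::::::::::::::::::::::::::::::::::::-+++-::::::::::::::-==---------
132 ::::::::::::+=--------:::::::::::::::=++*%=:::::::::::+=------------
134 ::::::::::::=******************+++*+=+++**@+::::::::::=-------------
136 ::::::::::::-+*+=*******************+**++*#@#-:::::::::-==----------
138 :::::::::::--+*+=****
[... 3593 characters left out ...]
#######################%%%################%%%################%%%#***+-
252 =****##########################################################################*+**=-
256 =**++##########################################################################*+*#+-
260 +**+*##########################################################################*+*#*-
264 +**+*###########################################################################+*#*-
268 +**+*###########################################################################+*#*=
272 *#*+*###########################################################################+*##=
276 ***+############################################################################**##=
```

Emit:
move_arm([
  [0.003,0,0.002],
  [-0.003,0,0],
  [0.003,0,0.002],
  [-0.003,0,0.002],
  [0,0,0.01],
  [0,0,0.02],
  [0,0,0.03],
  [0,0,0.03],
  [0,0,0.03],
  [0,0,0.03],
], roll=[0,0,0,0,0,0,0,0,0,0], hand=[1,1,1,1,1,1,1,1,1,1])

```text
time: 15.5
tcp_pos: [0.5674, -0.2341, 0.2292]
tcp_rot: [[0.99, 0.142, 0.0], [0.142, -0.99, -0.0], [0.0, 0.0, -1.0]]
ft_force: [-0.1, -0.4, -1.7]
width: 0.0578
grip_force: 7.0
```

Emit:
move_arm([
  [0,0,0],
  [0,0,0],
], roll=[0,0], hand=[1,1])

```text
time: 15.7
tcp_pos: [0.5677, -0.2342, 0.2277]
tcp_rot: [[0.99, 0.142, 0.001], [0.142, -0.99, -0.001], [0.001, 0.001, -1.0]]
ft_force: [0.0, 0.4, -1.8]
width: 0.0579
grip_force: 7.0
```

Run:
```python
from asc import *
s=ctrl.get_state();print(s["time"],s["tcp_pos"],s["ft_force"],s["width"],proj(load("s5"),[s["tcp_pos"]]))
asc(shot("side","s7"),74,124,262,330)
print();asc(shot("wrist","w7"),95,280,170,340,4,2)
```

```text
15.7 [ 0.56766283 -0.23422001  0.22771158] [ 0.02938302  0.37584091 -1.75867239] 0.05789116690896011 [[289.45307901 111.79897489]]
74 ++=++++++++++=---::::::::::::::::::::----+*++===+++=+===++++++++++++
76 *###*****++++----------::::::::::::::::=+**++=====+++++===++++==++++
78 +**+++++****+-:::::::::::::::::::::::::=+**+++++=+++=======++=+++++=
80 +**+++++++++++====--------::----::::::--+*************++++++++++++++
82 +**++++++++++*************************==++*+===++++++++***+*********
84 ****++++++++++**++********************==+++**===++====+**=======+===
86 ++++++*********+--+**************=-=+*+**+++*#+=+++===+**++=========
88 ++++===++====+**++****************++***##*++*@%*+++++++*++++========
90 ====+=========+++**********************###*++*@%#******##*****++++++
92 +++====++++==++*++#####*******+#############*+*@@#+++++++++++++*****
94 =============++*+++*###********##############*+*@@#+++++++++++++++++
96 ====================+##********###############**#@#*+++++++++++++++*
98 ========-=-===========********+################**#++=++++++++++++++*
100 =======================******
[... 4371 characters left out ...]
%%%%%%%%%%%%%%%%%%%%%%%@%@@@@@@@@@@@@@@@@@@@@@@@@@@@@@@@@@@@@@@@%#%%*+
255 +%%%#%%%%%%%%%%%%%%%%%%%%%@%%%%@%%%@%@@@@@@@@@@@@@@@@@@@@@@@@@@@@@@@@@@@@@@@@@@%#%%#+
259 *%%#%%%%%%%%%%%%%%%%%%%%%%%%%%%@@%@%@@@@%@@@@@@@@@@@@@@@@@@@@@@@@@@@@@@@@@@@@@@%#%%%+
263 #%%#%%%%%%%%%%%%%%%%%%%%%%%%%%%@%@@%@@%@@@@@@@@@@@@@@@@@@@@@@@@@@@@@@@@@@@@@@@@%#%%%+
267 #%%#%%%%%%%%%%%%%%%%%%%%@@@@%%@@@@@%%@@@@@@@@@@@@@@@@@@@@@@@@@@@@@@@@@@@@@@@@@@%#%%%+
271 %%%#%%%%%%%%%%%%%%%%%%@%%%%%%%%%@@@@@@@@@@%@@@@@@@@@@@@@@@@@@@@@@@@@@@@@@@@@@@@@#%@%*
275 %%%#%%%%%%%%%%%%%%%%@%%%@@%%%@@@@@@%@@@@%@@@@@@@@@@@@@@@@@@@@@@@@@@@@@@@@@@@@@@@%%%%+
279 *#**################%##%%%%%%%%%%%%%%%%%%%%%%%%%%%%%%%%%%%%%%%%%%%##############**##+
```

Run:
```python
from h import *
for n in ("w5","w7"):
    w=load(n);im=w["image"];m=(im.sum(2)<335).astype(np.uint8);m[:, :185]=0;m[:,315:]=0;m[:112]=0;m[205:]=0
    k,l,st,c=cv2.connectedComponentsWithStats(m)
    print([(st[i].tolist(),) for i in range(1,k) if st[i][4]>60])
p=proj(w,np.array([[.58+a,-.2325+b,.065] for a,b in((0,0),(.023,0),(.023,.023),(0,.023))]))
print(cv2.contourArea(p.astype(np.float32)))
im=load("w7")["image"]
asc=lambda v:"".join("%4d"%im[v,u].sum() for u in range(240,306,2))
for v in range(148,184,2): print(v,asc(v))
```

```text
[([230, 119, 23, 25, 346],), ([185, 150, 21, 55, 539],), ([274, 150, 24, 24, 389],)]
[([232, 119, 24, 25, 383],), ([185, 147, 44, 58, 1187],), ([242, 150, 59, 30, 980],)]
465.88514935795683
148  608 605 610 607 606 606 610 611 609 609 608 608 610 609 611 609 609 608 610 612 609 609 604 607 610 611 571 555 588 617 611 521 423
150  603 605 606 607 605 606 605 609 611 605 612 607 609 607 607 609 610 611 613 611 609 608 604 575 524 415 323 311 448 606 614 571 437
152  608 604 604 608 607 607 610 610 609 608 608 604 605 607 609 608 608 612 606 606 583 538 419 313 273 275 291 297 345 574 618 593 449
154  600 605 607 606 605 604 605 603 604 606 607 607 607 608 605 605 609 605 559 422 331 248 251 261 259 277 290 304 314 490 612 597 455
156  593 591 597 594 597 599 596 598 596 594 595 599 598 598 592 596 597 586 383 237 240 246 251 258 270 280 288 291 301 399 590 601 459
158  594 595 594 596 594 598 599 596 596 597 596 594 597 592 597 598 591 564 382 223 221 238 249 256 273 278 285 294 304 342 567 586 473
160  597 596 587 590 591 590 592 595 592 591 589 595 610 603 604 578 461 311 226 222 223
[... 855 characters left out ...]
595 601 547 423
174  579 402 231 211 214 215 213 217 217 218 229 266 219 217 222 221 225 227 225 269 364 368 310 402 486 570 597 597 599 596 595 517 413
176  585 562 316 222 231 228 228 229 243 247 277 446 272 221 221 225 232 279 391 542 676 632 561 583 592 596 594 594 596 600 583 455 417
178  587 581 491 437 433 431 423 446 486 490 511 576 396 221 230 281 401 544 592 647 704 627 598 602 596 599 601 603 604 601 556 428 413
180  596 593 596 595 596 597 593 601 602 602 600 600 544 353 416 551 600 605 608 674 705 635 608 607 609 607 611 632 635 620 490 412 415
182  588 590 596 594 596 598 598 597 597 598 600 600 598 624 714 640 602 599 605 643 691 652 719 728 726 727 717 757 761 747 468 414 416
```

Emit:
move_arm([
  [-0.004,0.014,0],
  [-0.008,0.03,0],
  [-0.009,0.03,0],
  [-0.009,0.03,0],
  [-0.009,0.03,0],
  [-0.009,0.03,0],
  [-0.009,0.03,0],
  [-0.008,0.03,0],
  [-0.003,0.01,0],
  [0,0,-0.03],
], roll=[0,0,0,0,0,0,0,0,0,0], hand=[1,1,1,1,1,1,1,1,1,1])

```text
time: 16.8
tcp_pos: [0.5015, 0.001, 0.2002]
tcp_rot: [[0.989, 0.145, 0.008], [0.145, -0.989, -0.002], [0.007, 0.003, -1.0]]
ft_force: [0.8, -0.3, -0.0]
width: 0.0577
grip_force: 7.0
```

Emit:
move_arm([
  [0,0,-0.03],
  [0,0,-0.03],
  [0,0,-0.03],
  [0,0,-0.03],
  [0,0,-0.03],
  [0,0,-0.015],
  [0,0,-0.006],
  [0,0,0],
  [0,0,0],
], roll=[0,0,0,0,0,0,0,0,0], hand=[1,1,1,1,1,1,1,1,1])

```text
time: 17.7
tcp_pos: [0.5003, -0.0003, 0.027]
tcp_rot: [[0.99, 0.142, 0.001], [0.142, -0.99, -0.0], [0.001, 0.0, -1.0]]
ft_force: [0.1, 0.4, -0.7]
width: 0.0583
grip_force: 7.0
```

Run:
```python
from asc import *
from binpose import *
s=ctrl.get_state();t=s["tcp_pos"];print(s["time"],t,s["ft_force"],s["width"]);b=shot("side","s8")
c=np.array([t[0],t[1]]);q=proj(b,[t,[*c,.05]]);print(q)
for al in(110,120,130):print(al,proj(b,corners(t,al))[4:].round().tolist())
u,v=q[0].astype(int);asc(b,v-46,v+14,u-25,u+45)
```

```text
17.7 [ 5.00320881e-01 -2.88590282e-04  2.70179708e-02] [ 0.14592468  0.42801057 -0.70927022] 0.05830495171223246
[[291.51254596 214.88065619]
 [291.68651048 208.19091856]]
110 [[304.0, 201.0], [282.0, 206.0], [312.0, 222.0], [291.0, 226.0]]
120 [[301.0, 200.0], [281.0, 208.0], [313.0, 219.0], [293.0, 226.0]]
130 [[297.0, 198.0], [279.0, 209.0], [313.0, 216.0], [295.0, 226.0]]
168 --================***************+++++=+*%@@@@@@@@@+::-#@@@@@@@%-.:+@@
170 *=-=============--+**************+==::::=@@@@@@@@@@=:..::-=++=::..:#@@
172 %%##=--=========-=***************++=::::*@@@@@@@@@%-:....:==:.....-#@%
174 @@@@%%@@@**++++===***************++-==--*@@@@@@@@@*:::...:=-:.....-@@#
176 @@@@@@@@@@@@@@@@=+***************++----=#@@@@@@@@@*::....:=-:.....=@@#
178 @@@@@@%%%@@@@@@%#*****************=----+@@@@@@@@@@=:::....:.......+@@*
180 ###*****#####%%#+------===+++++**+---=#@@@@@@@@@@@@@@@@@@@%#*+++++*@@*
182 ###############*=-----:::::::::::::--=+*%@@@@@@@@@@@@@@@@@@@@@@@@@@@@+
184 ###########*+===--------------:::::--=+****####*********########%%%%#-
186 ###########=---------------------------+**
[... 828 characters left out ...]
###+-:::::::.:...........
210 .::.::.:::.:.::.....:+*******################*+=::::::................
212 ...:..:..:....:.....:=******+###########*+=-:::.:.....................
214 ......::............:=******+#######*=-:..............................
216 ....:...............:=*******###+-:...................................
218 ....................:=******=::.......................................
220 ....................:=+****+-.........................................
222 ..:..................::::---:.........................................
224 ......................................................................
226 :...:.................................................................
```

Emit:
move_arm([
  [0,0,0],
  [0,0,0],
  [0,0,0],
  [0,0,0],
], roll=[0,0,0,0], hand=[1,1,1,1], squeeze=3)

```text
time: 18.15
tcp_pos: [0.4998, -0.0001, 0.0265]
tcp_rot: [[0.99, 0.142, 0.0], [0.142, -0.99, -0.0], [0.0, 0.0, -1.0]]
ft_force: [-0.5, 0.3, -1.6]
width: 0.0579
grip_force: 3.0
```

```bash
cat > fit.py <<'E'
from asc import *
def look(n,f=46,g=14):
    s=ctrl.get_state();t=s["tcp_pos"];print(s["time"],t.round(4),s["ft_force"].round(2),s["width"],s["grip_force"]);b=shot("side",n)
    q=proj(b,[t]);print(q);u,v=q[0].astype(int);asc(b,v-f,v+g,u-25,u+40)
E
python3 -c "from fit import *; look('s9',30,10)"
```

```text
18.15 [ 4.998e-01 -1.000e-04  2.650e-02] [-0.54  0.31 -1.57] 0.057949151682959915 2.9977960512042046
[[291.67030081 215.09148614]]
185 ###########+=--------------------:::-=++**############*#####*****
187 +****######=---------------------------+***######################
189 :::::::::::-------=---------------=----++***#####################
191 :::::::::::::::::--::::::------------:-++*****=--====++*****#####
193 :::::::::-++=---------:::::::::::::::-=+*******=::::::.::.....:::
195 ::::::::::=******************++++++++#*#####*+**=::::::::::::::.:
197 ::::::::::-+*+=+**********************#######*+***-::::::::::::::
199 ::::::::::-+*+==****************=-=+**#######**+**-::::::::::::::
201 :::::::::::+**+*********************#######**+++++:::::::::::::::
203 :::::::::::::::::-=*#**************#########**+++=:::::::::::.:..
205 :::::::::::::::::::-#********#################*++=::::::::::.::..
207 ::::::::::::::::....:=*******##################*+-::::::.::......
209 .:::::::.::::::.....:-+******###################*-:::::..:.......
211 .::::.:::::..::.....:-+*****+###############*+-:::.....:.........
213 :::::..::::.::......:-+******###########+-:......................
215 ....................:=*******######+-::..........................
217 :..:....:...........:+******+#+-::...............................
219 ....................:+******=:...................................
221 ....................:-++++++=:...................................
223 ..:........................:.....................................
```

Emit:
move_arm([
  [0,0,0.015],
  [0,0,0.025],
  [0,0,0.02],
  [0,0,0.01],
  [0,0,-0.01],
  [0,0,-0.02],
  [0,0,-0.035],
  [0,0,0.035],
  [0,0,0.02],
  [0,0,0.01],
], roll=[0,0,0,0,0,0,0,0,0,0], hand=[1,1,1,1,1,1,1,1,1,1])

```text
time: 19.2
tcp_pos: [0.4995, -0.0001, 0.0955]
tcp_rot: [[0.99, 0.142, -0.001], [0.142, -0.99, 0.0], [-0.001, -0.0, -1.0]]
ft_force: [-0.1, -0.5, -0.4]
width: 0.0583
grip_force: 3.0
```

```bash
python3 -c "from fit import *; look('s10',30,14)"
```

```text
19.2 [ 4.995e-01 -1.000e-04  9.550e-02] [-0.09 -0.52 -0.43] 0.05825572896669608 3.0000773817300797
[[292.33486449 194.62082532]]
164 ======::::---++=-----------------------+++#@@@@@@@%-..:-====-:...
166 ========--:-------=---------==---------++++#@@@@@@*:.=@@@@@@@@*:.
168 -=========::::::::::::::::::::::::::::-+++++#@@@@@+:.:#@@@@@@@%-.
170 =--======+****+++++====-----------::--=+*+++*%@@@@=:...:-=++=:...
172 %##=--===+*****************************##*****%@@%-.....:==:.....
174 @@@%%@@@*+**===**********************######**+*#@+:.....:=:......
176 @@@@@@@@@@#**++*****************=--+*######***+*#=:.....:=-......
178 @@@@@@%%@%***********************+**#########**++*-:.............
180 ##*****########%@@##*****+*********##########***+#@@@@@@@%#*+++++
182 ###################%##*******#################****%@@@@@@@@@@@@@@
184 ######################*******##################********########%%
186 ######################******+##################***############*##
188 -------======+****###*******+###################*################
190 ::::::::::::::::::::-*******+####################################
192 ::::::::::::::::::::-********############*=-::..:::::::-------===
194 :::::::::::::::::::::+*******#######+--:::::::::::...............
196 :::::::::::::::::::::+******+*+=-:::::::::::::::::::::::.........
198 ::::::::::...::::::::+******-::::::::::::::::::::::...:..........
200 ::.:......:::..:...::++++***-::::::::::::::::::::.:..............
202 :..::...............::::::::::::::::::::::..:::..:...............
204 :.....................:::::::::::::::::::::......:...............
206 ............................::::.....:...........................
```

Emit:
move_arm([
  [0,0,0.02],
  [0,0,0.01],
  [0,0,-0.01],
  [0,0,-0.03],
  [0,0,-0.045],
  [0,0,0.05],
  [0,0,0.025],
  [0,0,0.01],
  [0,0,0],
], roll=[0,0,0,0,0,0,0,0,0], hand=[1,1,1,1,1,1,1,1,1])

```text
time: 20.15
tcp_pos: [0.5002, -0.0002, 0.1265]
tcp_rot: [[0.99, 0.142, 0.002], [0.142, -0.99, -0.0], [0.002, 0.001, -1.0]]
ft_force: [-0.6, 0.4, -1.2]
width: 0.0576
grip_force: 3.0
```

```bash
python3 -c "from fit import *; look('s11',30,14)"
```

```text
20.15 [ 5.002e-01 -2.000e-04  1.265e-01] [-0.62  0.38 -1.19] 0.05763544552313349 2.999965064227581
[[292.34464429 184.93613545]]
154 %########+-------++--------------==----=+++*@%#***++=========-:::
156 ++*%%%@@@*-::::::::::::::::::--------::=+++*@@@@@@@#========+===*
158 ====++**##+----------:::::::::::::::::-+*+++*@@@@@@*:............
160 =======--**********************++++++*=****++#@@@@@+:............
162 ======-::=***++************************##***++#@@@@=.............
164 ======-::-**=-=+****************+==+**####***+*@@@%-...--==--:...
166 ========-=***+******************+==**######**++*@@*:.-@@@@@@@@*:.
168 -=========+++++*********************########**++#@+..:#@@@@@@@%-.
170 =--===============+##********#####*#########***++*-....:-=++=:...
172 %##=--============+*##*******################**++*-.....:=-:.....
174 @@@%%@@@**+++++=-=++*#******+#################**+=:.....:=:......
176 @@@@@@@@@@@@@@@#*#@@@#*******##################**=:.....:=-......
178 @@@@@@%%@@@@@@%@@@@@@%******+##################**-:..............
180 ##*****#####%%%%@@@@@#******+####################@@@@@@@@%#*+++++
182 ###################*********+###################%@@@@@@@@@@@@@@@@
184 ####################*********#############*###*********########%%
186 ####################*********#####*###########################*##
188 -------======+****##********+####################################
190 :::::::::::::::::::::++*****------=====++****####################
192 ::::::::::::::::::::::::::::::::::...............::::::-------===
194 :::::::::::::::::::::::::::::::::::::::::::::....................
196 :::::::::::::::::::::::::::::::::::::::::::.::...................
```

Emit:
move_arm([
  [0,0,-0.01],
  [0,0,-0.03],
  [0,0,-0.05],
  [0,0,0.05],
  [0,0,0.03],
  [0,0,0.01],
  [0,0,-0.01],
  [0,0,-0.03],
  [0,0,-0.05],
  [0,0,0.05],
], roll=[0,0,0,0,0,0,0,0,0,0], hand=[1,1,1,1,1,1,1,1,1,1])

```text
time: 21.2
tcp_pos: [0.4814, 0.0037, 0.0605]
tcp_rot: [[0.989, 0.141, -0.052], [0.141, -0.99, 0.012], [-0.05, -0.019, -0.999]]
ft_force: [-2.8, 0.9, -3.7]
width: 0.058
grip_force: 3.0
```

Emit:
move_arm([
  [0,0.03,0.025],
  [0,0.03,0.005],
  [0,0.02,-0.01],
  [0,0.01,-0.03],
  [0,0,-0.04],
  [0,0,-0.01],
], roll=[0,0,0,0,0,0], hand=[1,1,1,1,1,1])

```text
time: 21.8
tcp_pos: [0.4954, 0.0904, 0.0214]
tcp_rot: [[0.99, 0.142, -0.008], [0.142, -0.99, 0.001], [-0.008, -0.002, -1.0]]
ft_force: [0.1, 1.4, 1.6]
width: 0.0594
grip_force: 3.0
```

```bash
python3 -c "from fit import *; look('s12',30,14)"
```

```text
21.8 [0.4954 0.0904 0.0214] [0.08 1.41 1.65] 0.05938921238237287 2.9821716899459716
[[285.16056698 236.74757968]]
206 :::::::::::::--------------------::--+*+:::::::::::::::::::::::::
208 :::::::::--------------------------:::+*+=:::::::::::::::::::::.:
210 ::::::::---=+------------------------:=***+=::::::::::::::::::...
212 ::::::::-------==-----------=---=-----=*****+::::::::::::::......
214 :::::::::::::::::::::::::-----------:-+*##***+=::::..::.:........
216 ......:-=-------::::::::::::::::::::--+*###***+-::::.:...........
218 ......:-***************++*+++++++==+*+*#####**+-::...............
220 .......:+*+=-=***********************#####***+-::................
222 .......:=**+=+****************+=-=+*##%@%****+-:.................
224 .......:=+*++*******************++**###%@@#**=:..................
226 :.......::::::=*##****+***********####%%%%@#*:...................
228 :.:.:...:......-+###*********########%%%##@@%-...................
230 @@#+--:::.......:-##*******+*#######%%%%#+=:::...................
232 #########-:.......:=*******+*########*==-----------------::......
234 ########+-:........:=******+*####+--=----------------------:.....
236 #######++-:........:=********+-:..:=----------------------+:.....
238 #####*+++-:........:=******+:.....:=-----------------------:.....
240 ##%@%++++--::::....:=*******-....:=----------------------=-......
242 *#@%#+++++=+++-:...:=*****#*-....:+-------=++++=---------+-......
244 #@%##++++=+++=-:...:-=++***+:...:----=-=-+++++++++++++----:......
246 @%###+++=+++==::................:=---=+--==++++=====++--+-.......
248 %####*+++++==-::................:-==--==+++++=+====++=--+-.......
```

Emit:
move_arm([
  [0,0,-0.005],
  [0,0,-0.005],
  [0,0,-0.004],
  [0,0,-0.003],
  [0,0,0],
  [0,0,0],
], roll=[0,0,0,0,0,0], hand=[1,1,1,1,1,1])

```text
time: 22.45
tcp_pos: [0.5001, 0.0897, 0.0096]
tcp_rot: [[0.99, 0.142, 0.001], [0.142, -0.99, -0.0], [0.001, 0.0, -1.0]]
ft_force: [1.6, 1.2, 0.0]
width: 0.0586
grip_force: 3.0
```

Run:
```python
from fit import *
look('s13',34,14)
w=shot("wrist","w13");t=ctrl.get_state()["tcp_pos"];print(proj(w,[t]))
asc(w,130,300,160,350,5,2)
```

```text
22.45 [0.5001 0.0897 0.0096] [1.59 1.2  0.04] 0.058595417047370375 2.964760055037914
[[283.4407357  239.71758041]]
205 ::::::::::::::::--==+++++********+-:-::::::::::::::::::::::::::::
207 ::::::::::::::::-------------::::::::::::::::::::::::::::::::::::
209 :::::::::::::::------------------:::-+++-::::::::::::::::::::.::.
211 ::::::::::------------------------:::-=**+=::::::::::::::::.:.:..
213 :::::::::----------------------------:-*****+-:::::::::::........
215 :::::::::---==-------------------=----=*******=:::::.:.:.........
217 ........::::::::------------==-------:=***#***-:::...............
219 .......:--:::::::::::::::::::::::::::-+**#%##+:.:................
221 .......:+*******++++++++===-------:-+=**#%%**-::.................
223 ......:-+**+=+**********************#*#%%#**+::..................
225 :....::-***===+****************+==+**##%@#**=:...................
227 ..:..:..:+*********************+==+*###%%%@@=....................
229 ++==-::.:::-=##********************###%%%#+-:....................
231 %%%%###*+=-:::-=*####*******+#########%%+-------::::::...........
233 #
[... 3424 characters left out ...]

265 +###*#######################################################################################*##
270 ###**#######################################################################################*##
275 ###*########################################################################################**#
280 -----------=====================================================================-------------:-
285 ::::::::::::-:----------------------------:--::::::::::::::::::::::::::::::::::::::::::::::::::
290 -----------------------------------------------------------------------------------------------
295 -----------------------------------------------------------------------------------------------
```

Run:
```python
from h import *
c=load("s13");R=c["R"];o=-R.T@c["t"]
def py(uv,y):
    n=und(c,uv);d=np.c_[n,np.ones(len(n))]@R;return (o+d*((y-o[1])/d[:,1])[:,None]).round(4)
s=ctrl.get_state();t=s["tcp_pos"]
print(py([(289,238),(295,235),(304,229),(306,213),(298,209)],t[1]+.029)-t)
```

```text
[[-0.02162768  0.02895478  0.03381093]
 [-0.03702768  0.02895478  0.04701093]
 [-0.05932768  0.02895478  0.07111093]
 [-0.06242768  0.02895478  0.12121093]
 [-0.04232768  0.02895478  0.12931093]]
```

Emit:
move_arm([
  [0,0,0.01],
  [0,0,0.02],
  [0,0,0.02],
  [0,0,0.01],
  [0,0,-0.01],
  [0,0,-0.02],
  [0,0,-0.03],
  [0,0,0.03],
  [0,0,0.02],
  [0,0,0.01],
], roll=[0,0,0,0,0,0,0,0,0,0], hand=[1,1,1,1,1,1,1,1,1,1])

```text
time: 23.55
tcp_pos: [0.4994, 0.0899, 0.0689]
tcp_rot: [[0.99, 0.142, -0.001], [0.142, -0.99, 0.0], [-0.001, -0.0, -1.0]]
ft_force: [0.3, -0.2, -1.2]
width: 0.0579
grip_force: 3.0
```

```bash
cat >> fit.py <<'E'
def py(c,uv,y):
    R=c["R"];o=-R.T@c["t"];n=und(c,uv);d=np.c_[n,np.ones(len(n))]@R;return (o+d*((y-o[1])/d[:,1])[:,None]).round(4)
E
python3 -c "from fit import *; look('s14',34,14)"
```

```text
23.55 [0.4994 0.0899 0.0689] [ 0.29 -0.22 -1.23] 0.05793204930528394 2.9954272136092186
[[283.9305327  222.06229738]]
188 :::::::::-------------------------:---*##########################
190 ::::::::::-------------------------::-++========++****###########
192 :::::::::------------------------------=***+-::::::::::::::::::--
194 ::::::::----==---=---------------------=****=::::::::::::::::::::
196 ::::::::::::::--=-----------++=--==---:=****-::::::::::::::::::::
198 ::::::::-:::::::::::::::::::::::::::::-+**##-::::::::::::::::::::
200 ::::::::+*****+++++++===----------::--=**%%*-::::::::::::::::::::
202 :::::::-******************************+*%%%=:::::::::::::::::::::
204 :::::::++**=--+******************++**###%%%=:::::::::::::::::::::
206 ::::::-*#***+*******************=--+*#####+::::::::::::::::::::::
208 ::::::+##************************+**####*-::::::::::::::::::::::.
210 ::::::=##############****+**+*******##*=:::::::::::::::::::::.:::
212 :::::::::-+##########*******+*#######*-:::::::::::::::::::::.:.:.
214 .::::::::::::=+*#####********#######+::::::::::::::::::::.:......
216 :..........:.:.::-+*#********#####*=::::::::::::::::::.:.:.......
218 ..............:....:-********####+::::::::::::::::.:...:.........
220 :......:.......:....:********##+-:::::::::::::.:.................
222 ..:.................:*******+==:.....:::::.:.....................
224 .:..................:*******+:...................................
226 ...:.:..............:+*******-...................................
228 ::::....:...........:+*******:...................................
230 #%%%+---::...........::::---:...........:--=--:::................
232 ###########-:..........................:=----------------:::::...
234 ##########+-:.........................:+----------------------=:.
```

Run:
```python
from fit import *
c=load("s14");t=np.array([.4994,.0899,.0689]);t0=283-25
u=np.array([.99,.142,0])
pts=[(t0+29,222),(t0+20,217.5),(t0+12,213.5),(t0+6,209),(t0+6,206.5),(t0+33,218),(t0+38,211),(t0+43,203.5),(t0+44,197),(t0+44,193)]
for p in pts:
    q=py(c,[p],t[1]+.03)[0]-t; print(p,(q*1000).round(1))
```

```text
(287, 222) [-15.2  30.   25.6]
(278, 217.5) [ 8.  30.  34.9]
(270, 213.5) [28.7 30.  43.2]
(264, 209) [44.2 30.  54.1]
(264, 206.5) [44.1 30.  61.8]
(291, 218) [-25.2  30.   40.1]
(296, 211) [-37.2  30.   63.9]
(301, 203.5) [-48.8  30.   88.4]
(302, 197) [-50.6  30.  107.7]
(302, 193) [-50.2  30.  119.1]
```

Emit:
move_arm([
  [0,0,-0.01],
  [0,0,-0.015],
  [0,0,-0.015],
  [0,0,-0.012],
  [0,0,-0.008],
  [0,0,-0.004],
  [0,0,-0.001],
  [0,0,0],
], roll=[0,0,0,0,0,0,0,0], hand=[1,1,1,1,1,1,1,1])

```text
time: 24.4
tcp_pos: [0.5, 0.0899, 0.0045]
tcp_rot: [[0.99, 0.142, 0.001], [0.142, -0.99, -0.0], [0.001, 0.0, -1.0]]
ft_force: [-0.1, -0.1, -0.4]
width: 0.058
grip_force: 3.0
```

```bash
python3 -c "from fit import *; look('s15',34,10)"
```

```text
24.4 [0.5    0.0899 0.0045] [-0.12 -0.07 -0.43] 0.05800989833278425 2.995443642139435
[[283.440537   241.25205039]]
207 ::::::::::::::::-----==+++++*****+-::::::::::::::::::::::::::::..
209 :::::::::::::::------------:::::::::::::::::::::::::::::::::.:...
211 ::::::::::::::-------------------:::-=++-::::::::::::.::::.:.....
213 ::::::::::------------------------::::-****=::::::::::.:::.......
215 :::::::::----------------------------:-****-::::::::.............
217 ...:....:-----------------------==----=****-:::::.:..............
219 ........::::::::--:---------==--------=**#*-:::::.:..............
221 ...:...:+=-::::::::::::::::::::::::::-+*%%+::....................
223 ..:...:-**********++++++++++==------==**%*-::....................
225 .:...::++**+==***********************##%%*-......................
227 :::.::-+***+==*****************+==+**###%+:......................
229 *+==--+#************************==**###*-:::.....................
231 %%%%##%#########**#****************###=:-----------::::..........
233 ##########*=+########*******+#######=::=-----------------------..
235 #########*+-:::=+*###*******+######=:.:=-=-------------------=:..
237 #######%*++-:....::=+*******+####=:..:+----------------------=:..
239 ######%*+++-::......-+*******###-:..:=----------------------=-:..
241 ####@@#+++++==++-:.:-+******+*=:....-=---------=++----------=-:..
243 **+%@%#+++++=++=-:.:-+******-:.....:+=------+++++++=-------=--...
245 +*@%###+++==++==-:.:-*******-.....:=---------++++++++=+++--+--...
247 #@@####++==++==--:.:-+****##-.....:--==+++=--======+===++-=--:...
249 %%#####+++++====-::::----===:.....:-----------=--==+++==--=--:...
```

Emit:
move_arm([
  [0,0,0],
  [0,0,0],
  [0,0,0],
  [0,0,0],
  [0,0,0],
], roll=[0,0,0,0,0], hand=[-0.3,-0.35,-0.5,-0.6,-0.6])

```text
time: 24.95
tcp_pos: [0.4998, 0.0899, 0.0044]
tcp_rot: [[0.99, 0.142, 0.0], [0.142, -0.99, -0.0], [0.0, 0.0, -1.0]]
ft_force: [0.6, 0.9, 0.9]
width: 0.075
grip_force: 0.0
```

Run:
```python
from fit import *
look('s16',34,14)
w=shot("wrist","w16");t=ctrl.get_state()["tcp_pos"];print(proj(w,[t,[t[0],t[1],.06]]))
asc(w,150,300,160,350,5,2)
```

```text
24.95 [0.4998 0.0899 0.0044] [0.62 0.86 0.95] 0.07501200128607212 0.0
[[283.52438626 241.30042677]]
207 ::::::::::::::::----===+++++*****+-:-::::::::::::::::::::::::....
209 :::::::::::::::------------:::::::::::::::::::::::::::::::::.....
211 :::::::::::::::------------------::::::::::::::::::::.:.::.......
213 ::::::::::---------------------------:::::::::::::::.............
215 ::::::=+=----=-----------------------:::::::::::.:.:.............
217 :.:::=%@#=---=------------------==----:::::::::::................
219 ::.::*@@*-::::::------------+=-------:::.::::.::.................
221 ::::=%@@%=-:::::::::::::::::::::::::::::::::::...................
223 :.:-#@@@%*********+**++++++===------+-:..........................
225 :::+@@@@%**+==***********************-...........................
227 ::-#@@@@#**+==+****************+-=+**-...........................
229 +++%%%%##***+*******************==+**-..:........................
231 %%%%%#%%###########*************++***-.:-----------::::..........
233 ##########**#########******#*%+=-::::.:=-----------------------..
235 #########*+*####
[... 3038 characters left out ...]

265      .  . ....-*********************************************************************=.  .......
270          .....-*********************************************************************-    ......
275          . ...:*********************************************************************.          
280 ...............----------------------------------------------------------------:::-:...........
285 .....................:.:.:::::::::::::::::::::.::::............................................
290 :::::::::::::::::::::::::::::::::::::::::::::::::::::::::::::::::::::::::::::::::::::::::::::::
295 :::::::::::::::::::::::::::::::::::::::::::::::::::::::::::::::::::::::::::::::::::::::::::::::
```

Emit:
move_arm([
  [0,0,0],
  [0,0,0.005],
  [0,0,0.02],
  [0,0,0.04],
  [0,0,0.04],
  [0,0,0.04],
  [0,0,0.03],
  [0,0,0],
], roll=[0,0,0,0,0,0,0,0], hand=[-1,-1,-1,-1,-1,-1,-1,-1])

```text
time: 25.85
tcp_pos: [0.5029, 0.0898, 0.1849]
tcp_rot: [[0.99, 0.142, 0.01], [0.142, -0.99, -0.0], [0.01, 0.002, -1.0]]
ft_force: [0.9, 0.1, 0.8]
width: 0.0939
grip_force: 0.0
```

Run:
```python
from fit import *
s=ctrl.get_state();t=s["tcp_pos"];print(s["time"],t)
b=shot("side","s17");asc(b,195,260,255,310)
w=shot("wrist","w17");print(proj(w,[[.5,.09,0],[.5,.09,.065]]))
asc(w,100,290,160,350,4,2)
```

```text
25.85 [0.50289383 0.08984344 0.18494865]
195 ::::::::::::::::::::::-=====+=-::::::::::::::::::::::::
197 :::::::::::::::::::::::::::::::::::::::::::::::::::::::
199 :::::::::::::::::::::::::::::::::::::::::::::::::::::::
201 :::::::::::::::::::::::::::::::::::::::::::::::::::::::
203 :::::::::::::::::::::::::::::::::::::::::::::::::::::::
205 :::::::::::::::::::::::::::::::::::::::::::::::::::::::
207 :::::::::::::::::::::::::::::::::::::::::::::::::::::::
209 :::::::::::::::::::::::::::::::::::::::::::::::::::::::
211 :::::::::::::::::::::::::::::::::::::::::::::::::::::::
213 :::::::::::::::::::::::::::::::::::::::::::::::::::::::
215 :::::::::=+====--::::::::::::::::::::::::::::::::::::::
217 ::::::::=%@@@@@%###########***+===-::::::::::::::::::::
219 ::::::::*@@@@@%###################*=:::::::::::::::::::
221 :::::::=%@@@@@%###################*=:::::::::::::::::::
223 ::::::-#@@@@@%###################*+-::.............::::
225 ::::::+@@@@@%###################%*+-:..................
227 :::::-#@@@@%#####%@%%%%%%#####%@@@*-:..................
229 ###==+%%#########%@@@@@@@@@@@@@@@%+
[... 5079 characters left out ...]

264   :=................................=:..                                          ..........   
268  .:=...............................:=..                                           ...........  
272 ..-===--::::.......................-=..                      ::::.    .::.       ..............
276 ............::-----=====--::::.....-:..                    .------. .=+++++:     ..............
280 ...............................:::::... .....              .:::.:.. .::::::.    ... ...........
284 ...............................................................................................
288 :..::.....:...:::.:......:....:.:..............................................................
```

Run:
```python
from fit import *
w=load("w17");C=[(225.5,130.5),(288.5,131),(285,202),(223.5,202)]
for z in (.062,.07):
    P=ray(w,C,z);print(z,P.round(4).tolist(),P.mean(0).round(4),[round(float(np.linalg.norm(P[i]-P[(i+1)%4])),4) for i in range(4)])
d=P[0]-P[3];d2=P[1]-P[2];print(np.degrees(np.arctan2(d[1],d[0])),np.degrees(np.arctan2(d2[1],d2[0])))
im=w["image"];print(im[165,215:300:3].tolist());print(im[120:212:3,256].tolist())
b=load("s17")["image"];print(b[222,258:292:2].tolist()); print(b[240,268:292:2].tolist())
```

```text
0.062 [[0.5511, 0.1234, 0.062], [0.5589, 0.0658, 0.062], [0.4917, 0.0579, 0.062], [0.4833, 0.1169, 0.062]] [0.5213 0.091  0.062 ] [0.0581, 0.0677, 0.0595, 0.0682]
0.07 [[0.5515, 0.1227, 0.07], [0.5591, 0.0667, 0.07], [0.4937, 0.059, 0.07], [0.4854, 0.1164, 0.07]] [0.5224 0.0912 0.07  ] [0.0566, 0.0659, 0.0579, 0.0664]
5.464575727314373 6.6406727853791745
[[130, 97, 69], [59, 50, 45], [60, 50, 47], [104, 94, 93], [242, 246, 252], [242, 246, 251], [242, 246, 251], [236, 238, 243], [221, 204, 178], [220, 203, 177], [220, 203, 176], [221, 205, 177], [221, 204, 177], [220, 204, 177], [221, 204, 178], [220, 203, 176], [219, 203, 175], [220, 204, 177], [220, 203, 176], [221, 203, 176], [218, 201, 174], [218, 201, 174], [218, 201, 174], [219, 201, 174], [107, 96, 82], [50, 45, 37], [51, 46, 39], [51, 46, 39], [51, 45, 38]]
[[47, 38, 33], [51, 42, 35], [53, 45, 38], [155, 147, 124], [244, 242, 223], [244, 241, 222], [243, 241, 220], [244, 241, 221], [243, 241, 221], [223, 207, 179], [222, 204, 177], [223, 205, 178], [223, 204, 177], [223, 205, 177], [221, 204, 176], [220, 205, 177], [221, 204, 177], [221, 204, 177], [220, 203, 175], [220, 204, 175], [219, 203, 175], [220, 204, 175], [217, 200, 173], [218, 200, 173], [218, 201, 175], [218, 201, 174], [218, 202, 175], [187, 171, 147], [71, 66, 61], [42, 39, 41], [39, 36, 37]]
[[61, 53, 45], [61, 53, 46], [155, 139, 116], [251, 245, 221], [251, 246, 221], [235, 223, 187], [223, 208, 173], [223, 208, 173], [223, 208, 172], [223, 208, 173], [223, 208, 172], [223, 208, 173], [223, 208, 172], [223, 208, 172], [223, 207, 172], [196, 180, 150], [137, 125, 105]]
[[216, 197, 161], [240, 218, 167], [225, 199, 157], [234, 220, 180], [231, 219, 182], [232, 219, 183], [232, 219, 182], [231, 219, 182], [232, 219, 182], [231, 219, 182], [195, 179, 149], [59, 53, 47]]
```

Emit:
move_arm([
  [0.002,-0.001,-0.04],
  [0.001,0,-0.04],
  [0,0,-0.04],
  [0,0,-0.03],
  [0,0,-0.014],
  [0,0,0],
  [0,0,0],
  [0,0,0],
  [0,0,0],
  [0,0,0],
], roll=[-2,0,0,0,0,0,0,0,0,0], hand=[-1,-1,-1,-1,-1,-1,1,1,1,1], squeeze=6)

```text
time: 26.95
tcp_pos: [0.5036, 0.0889, 0.0164]
tcp_rot: [[0.994, 0.107, 0.002], [0.107, -0.994, -0.0], [0.002, 0.0, -1.0]]
ft_force: [-0.4, 0.2, 0.1]
width: 0.0652
grip_force: 0.0
```

Emit:
move_arm([
  [0,0,0],
  [0,0,0],
  [0,0,0],
], roll=[0,0,0], hand=[1,1,1])

```text
time: 27.25
tcp_pos: [0.5032, 0.0889, 0.016]
tcp_rot: [[0.994, 0.107, 0.001], [0.107, -0.994, -0.0], [0.001, 0.0, -1.0]]
ft_force: [-2.3, -1.2, 5.8]
width: 0.0573
grip_force: 6.0
```

Emit:
move_arm([
  [0,0,0],
  [0,0,0.006],
  [0,0,0],
  [0,0,0],
  [0,0,0],
  [0,0,0.01],
  [0,0,0.03],
  [0,0,0.04],
  [0,0,0.04],
  [0,0,0.04],
], roll=[0,0,0,0,0,0,0,0,0,0], hand=[-0.5,-0.5,1,1,1,1,1,1,1,1])

```text
time: 28.25
tcp_pos: [0.5021, 0.089, 0.1831]
tcp_rot: [[0.994, 0.107, -0.0], [0.107, -0.994, 0.0], [-0.0, -0.0, -1.0]]
ft_force: [0.6, 0.1, -0.6]
width: 0.0582
grip_force: 6.0
```

```bash
python3 -c "
from fit import *
look('s20',30,20)"
```

```text
28.25 [0.5021 0.089  0.1831] [ 0.57  0.11 -0.63] 0.05823214356288598 5.999640757218003
[[283.51602267 184.62759006]]
154 ::+@%+--:::::::::::::::::::::::::::::::=+++#%*+%@@@@@@%#***++====
156 :-%@@#*******++++++++++==-----------=--#%#*++=+@@@@@@@@@@@@@#+===
158 :+@@%#*******************************==+++++++#@@@@@@@@@@@@@*::::
160 =%@@%#**+=-=*************************+++++++=+@@@@@@@@@@@@@@+::::
162 *%@@%#***+==******************+--=***++++++==#@@@@@@@@@@@@@@=::::
164 %@@%##****+********************+=+*#*+++++===*@@@@@@@@@@@@@%-:::-
166 @@@%%@@%%%#***********************##*++++===+*@@@@@@@@@@@@@*::=@@
168 @@@@@@@@@@%#########*******++*****+*+++=====+@@@@@@@@@@@@@@+::-#@
170 @@@@@@@@%%#########********++****++++++===+%@@@@@@@@@@@@@@@=:::::
172 @@@@@@@%###########********++***+++===+*%@@@@@@@@@@@@@@@@@%-:::::
174 @@@@@@%###########*********+****+**%@@@@@@@@@@@@@@@@@@@@@@*::::::
176 @@%###%############********+***++#@@@@@@@@@@@@@@@@@@@@@@@@*::::::
178 @@%################**********##++#@@@@@@@@@@@@@@@@@@@@@@@@=::::::
180 **#################+*********##=+#@@@@@@@@@@@@@@@@@@@@@@@@@@@@@@@
182 ###################+*********##+++**########%%%%@@@@@@@@@@@@@@@@@
184 ###################+*********#%+++#####################*********#
186 ###################**********##++*###############################
188 :-%################**********##++*###############################
190 :-*################*********##%+=-::-------=====++****###########
192 ::+####################*****##%+-::::::::::::::::::::::::::::::--
194 ::+###########################*=:::::::::::::::::::::::::::::::::
196 ::=*##########################*-:::::::::::::::::::::::::::::::::
198 ::::::::::::----=--===++**#%##+-:::::::::::::::::::::::::::::::::
200 :::::::::::::::::::::::::::::::::::::::::::::::::::::::::::::::::
202 :::::::::::::::::::::::::::::::::::::::::::::::::::::::::::::::::
```

Emit:
move_arm([
  [-0.003,-0.016,0],
  [-0.005,-0.035,0],
  [-0.006,-0.04,0],
  [-0.006,-0.04,0],
  [-0.006,-0.04,0],
  [-0.006,-0.04,0],
  [-0.006,-0.04,0],
  [-0.006,-0.04,0],
  [-0.005,-0.03,-0.01],
  [-0.002,-0.015,-0.02],
], roll=[0,0,0,0,0,0,0,0,0,0], hand=[1,1,1,1,1,1,1,1,1,1])

```text
time: 29.3
tcp_pos: [0.4521, -0.2503, 0.1529]
tcp_rot: [[0.994, 0.105, 0.003], [0.105, -0.994, -0.003], [0.003, 0.003, -1.0]]
ft_force: [-0.0, -0.0, -0.8]
width: 0.0583
grip_force: 6.0
```

Emit:
move_arm([
  [0,0,-0.015],
  [0,0,-0.01],
  [0,0,-0.004],
  [0,0,0],
  [0,0,0],
], roll=[0,0,0,0,0], hand=[1,1,1,1,1])

```text
time: 29.8
tcp_pos: [0.4523, -0.2467, 0.1229]
tcp_rot: [[0.994, 0.108, 0.001], [0.108, -0.994, -0.001], [0.001, 0.001, -1.0]]
ft_force: [-0.5, -0.5, -1.2]
width: 0.058
grip_force: 6.0
```

Run:
```python
from h import *
s=ctrl.get_state();print(s["time"],s["tcp_pos"],s["ft_force"])
P=np.array([.583,-.2325]);u=np.array([.994,.107]);Q=P-.070*u
a=np.radians(np.arange(0,131,6));f=a-np.pi/2;S=.037;w=.053
X=S*np.cos(f)+w*np.sin(f);Z=-S*np.sin(f)+w*np.cos(f)
T=np.c_[Q+X[:,None]*u,.107+Z-.0188]
print(T[0],T[-1]);D=np.diff(T,axis=0).round(4)
for i in range(0,len(D)): print(i*6+6,T[i+1].round(4),D[i].tolist())
```

```text
29.8 [ 0.4522962  -0.24667     0.12294519] [-0.54064561 -0.51936841 -1.20305055]
[ 0.460738 -0.245661  0.1252  ] [ 0.57413973 -0.23345377  0.10932985]
6 [ 0.4649 -0.2452  0.1305] [0.0041, 0.0004, 0.0053]
12 [ 0.4695 -0.2447  0.1354] [0.0047, 0.0005, 0.0049]
18 [ 0.4747 -0.2442  0.1398] [0.0051, 0.0006, 0.0044]
24 [ 0.4803 -0.2436  0.1436] [0.0056, 0.0006, 0.0038]
30 [ 0.4862 -0.2429  0.1467] [0.0059, 0.0006, 0.0032]
36 [ 0.4924 -0.2423  0.1493] [0.0062, 0.0007, 0.0025]
42 [ 0.4989 -0.2416  0.1512] [0.0065, 0.0007, 0.0019]
48 [ 0.5055 -0.2408  0.1523] [0.0066, 0.0007, 0.0012]
54 [ 0.5122 -0.2401  0.1528] [0.0067, 0.0007, 0.0005]
60 [ 0.5189 -0.2394  0.1526] [0.0067, 0.0007, -0.0002]
66 [ 0.5256 -0.2387  0.1517] [0.0067, 0.0007, -0.0009]
72 [ 0.5321 -0.238   0.15  ] [0.0065, 0.0007, -0.0016]
78 [ 0.5384 -0.2373  0.1477] [0.0063, 0.0007, -0.0023]
84 [ 0.5445 -0.2366  0.1448] [0.006, 0.0007, -0.003]
90 [ 0.5502 -0.236   0.1412] [0.0057, 0.0006, -0.0036]
96 [ 0.5555 -0.2355  0.137 ] [0.0053, 0.0006, -0.0042]
102 [ 0.5603 -0.2349  0.1323] [0.0048, 0.0005, -0.0047]
108 [ 0.5647 -0.2345  0.1272] [0.0043, 0.0005, -0.0052]
114 [ 0.5684 -0.2341  0.1216] [0.0038, 0.0004, -0.0056]
120 [ 0.5716 -0.2337  0.1156] [0.0032, 0.0003, -0.006]
126 [ 0.5741 -0.2335  0.1093] [0.0025, 0.0003, -0.0063]
```

Emit:
move_arm([
  [0.005,0.0005,0.002],
  [0.0035,0.0005,0],
  [0.004,0.0005,0.005],
  [0.005,0.0005,0.005],
  [0.005,0.0005,0.004],
  [0.0055,0.0006,0.004],
  [0.006,0.0006,0.003],
  [0.006,0.0007,0.0025],
  [0.0065,0.0007,0.002],
  [0.0065,0.0007,0.001],
], roll=[0,0,0,0,0,0,0,0,0,0], hand=[1,1,1,1,1,1,1,1,1,1])

```text
time: 30.8
tcp_pos: [0.5053, -0.2413, 0.1511]
tcp_rot: [[0.994, 0.107, 0.0], [0.107, -0.994, -0.0], [0.0, 0.0, -1.0]]
ft_force: [-1.8, 0.4, 0.6]
width: 0.0579
grip_force: 6.0
```

Emit:
move_arm([
  [0.0067,0.0007,0.0005],
  [0.0067,0.0007,0],
  [0.0067,0.0007,-0.001],
  [0.0065,0.0007,-0.002],
  [0.006,0.0007,-0.0025],
  [0.006,0.0007,-0.003],
  [0.0055,0.0006,-0.004],
  [0.005,0.0006,-0.0045],
  [0.005,0.0005,-0.005],
  [0,0,0],
], roll=[0,0,0,0,0,0,0,0,0,0], hand=[1,1,1,1,1,1,1,1,1,1])

```text
time: 31.8
tcp_pos: [0.5589, -0.2353, 0.1282]
tcp_rot: [[0.994, 0.108, -0.001], [0.108, -0.994, 0.0], [-0.001, -0.0, -1.0]]
ft_force: [0.9, -0.1, -1.2]
width: 0.0581
grip_force: 6.0
```

```bash
python3 -c "
from fit import *
look('s21',28,18)"
```

```text
31.8 [ 0.5589 -0.2353  0.1282] [ 0.89 -0.06 -1.18] 0.0580515910635158 6.00006582448259
[[291.68451578 141.74522571]]
113 ::::::::----:::::::::::::::::::::::::========++++**+*****########
115 ######**+==**++++++++++=====--------:==========================++
117 --=====+**#************************-:::::::::---=================
119 :::::---===+*=-=+**************++**=*#####**+===-----:::::::::::-
121 :::::::::::=*+++**************+-=**==-=====+**##############**+==
123 :::::::::::=++++***************+***=---==--=======------=====+**#
125 :::::::::::::::::::::-+*****+*****+****#@@@@#-:::::::::::----====
127 :::::::::::::::::::::-+*****+*************##=::::::::::::::::::::
129 :::::::::::::::::::::-+*********************-::::::::::--------::
131 :::::::::::::::::::::-*****#####************-:::::-====----------
133 :::::::::::::::::::::-*******###########%%#=:::::-=--------------
135 :::::::::::::::::::::=*****+*##############=::::::---------------
137 ::::::::::::------::-+*******#############*-:::::::--=====-------
139 ::::-==**++++++++++++******+*############%+::::::::------==-=----
141 -=+++++++++++++++++++*******##############=::::::::---=====-====-
143 +====+++++++++++++++********#############%=::::::::-==---=======-
145 ===+++++++++++++++++**+++**+#############%=::::::::-++---------=+
147 ===+++++++++++++++++*####***#############-::::::.:::-=+========++
149 ===++++++++++++++=--*###################*-:::::::::::::----------
151 ===+++++++++++++-:::-=++**##%###########-::::::::::::::::::::::::
153 +==+++++++++++=-::::::-+***++++++=+=++**+=====--:::::::::::::::::
155 =+++++++++****=:::::::-+*#**+++===+===+@@@@@@@@@@@@@@@%@@@@@@%#++
157 =====++++******-::::::-+++++++========*@@@@@@@@@@@@@*::::::::::::
```

Emit:
move_arm([
  [0,0,0.02],
  [0,0,0.03],
  [0.01,0,0.02],
  [0.03,0.003,0],
  [0.04,0.004,0],
  [0.04,0.004,0],
  [0.04,0.004,0],
  [0.03,0.003,0],
  [0.015,0.002,-0.015],
  [0,0,-0.03],
], roll=[0,0,0,0,0,0,0,0,0,0], hand=[1,1,1,1,1,1,1,1,1,1])

```text
time: 32.85
tcp_pos: [0.7663, -0.2156, 0.1554]
tcp_rot: [[0.994, 0.108, 0.004], [0.108, -0.994, -0.002], [0.004, 0.003, -1.0]]
ft_force: [-1.5, -0.3, -0.8]
width: 0.0583
grip_force: 6.0
```

Emit:
move_arm([
  [0,0,-0.04],
  [0,0,-0.04],
  [0,0,-0.03],
  [0,0,-0.015],
  [0,0,0],
  [0,0,0],
], roll=[0,0,0,0,0,0], hand=[1,1,1,1,1,1])

```text
time: 33.45
tcp_pos: [0.7644, -0.2158, 0.0305]
tcp_rot: [[0.994, 0.107, 0.001], [0.107, -0.994, -0.001], [0.001, 0.001, -1.0]]
ft_force: [-0.3, 0.6, 0.2]
width: 0.0581
grip_force: 6.0
```

```bash
python3 -c "
from fit import *
c=load('top0');print('mug_a',ray(c,[(261,140)],.11),ray(c,[(265,158)],.06))
look('s22',28,16)"
```

```text
mug_a [[ 0.76726606 -0.02620734  0.11      ]] [[ 0.70936883 -0.04101579  0.06      ]]
33.45 [ 0.7644 -0.2158  0.0305] [-0.32  0.6   0.17] 0.05812396500436396 5.999957327730954
[[228.75593785 163.3026631 ]]
135 #*++++==-==---------::::::::--:::::::::::::::::::::::::::::::::::
137 ++++++------=--------=----:::::::::::::::::::::::::::::::::::::::
139 +++++=-----::::::::::::::::::::::::::::::::::::::::::::::::::::::
141 +++=--+***********+++++==-====:::::::::::::::::::::::::::::::::=*
143 ++-:::-**++*****************+-::::::::::::::::::::::::::::::-+%#*
145 =::::-+**+=+************+==*#==--::::::::::::::::::::::::::+%****
147 :::-+###**+**************+**#******###*+===:::::::::::::::=@*****
149 ::=*####+---------=*+****+**#+***********##-:::::::::::::::=++***
151 -*####*-::::::::::-*****#+****************#-:::::::::::::::-=+***
153 #####+:::::::::::::+*****+************#%##*-:::::::::::::-%#==+**
155 ###*-:::::::::::::-******=######%%%%%%%@##*-:::::::::::::*@@+-===
157 ##=:::::::::::::-==+*****+*###############=:::::::::::::=@@%+-===
159 =:::::::::::::::---=*****+*###############=::::::::::::-#%%%*=-==
161 ::::::::::::::::::=+*****+*############*##-::::::::::::=%%%%*=-==
163 ------:::::::::::::-+******###############-:::::::::::-%@@%%#=-==
165 ***+++**%%+=:::::::-*****+*###########%##*-:::::::::::+%%@%#*---=
167 ***++++++++*%#=::::-**+++*+############**-:::::::::::-*###***=---
169 **+++++++++==*@*:::-*##################*=::::::::::::+#*******=--
171 *+++++++++===+%#-::-*#################*+:......:::::=***********+
173 *+++++++++===*@*:::::::::----=+**#####+:...........:+************
175 +++++++++==*@@*=*##%%%@#=:........:::::...........:=*************
177 +++++++++###+-+@@@@@@@@@@+:.......................-*########*****
```

Run:
```python
from fit import *
c=load('s22');t=np.array([.7644,-.2158,.0305]);o=203
for p in [(o+19,171.5),(o+30,173),(o+38,174.5),(o+42,165),(o+43,155),(o+26,155)]: print(p,((py(c,[p],t[1]+.03)[0]-t)*1000).round(1))
```

```text
(222, 171.5) [ 13.4  30.  -16. ]
(233, 173) [-24.7  30.  -15.5]
(241, 174.5) [-52.   30.  -16.8]
(245, 165) [-67.   30.   21.1]
(246, 155) [-71.6  30.   58.1]
(229, 155) [-14.6  30.   49.7]
```

Run:
```python
import numpy as np
P=np.array([.583,-.2325]);u=np.array([.994,.107]);Q=P+.068*u
f=np.radians(np.arange(0,67,6));S=.042;w=np.linspace(.035,.027,len(f))
X=S*np.cos(f)+w*np.sin(f);Z=-S*np.sin(f)+w*np.cos(f)
T=np.c_[Q+X[:,None]*u,.107+Z-.0188];D=np.diff(T,axis=0).round(4);print(T[0])
for i in range(len(D)): print(i*6+6,T[i+1].round(4),D[i].tolist())
```

```text
[ 0.69234 -0.22073  0.1232 ]
6 [ 0.6957 -0.2204  0.1179] [0.0033, 0.0004, -0.0053]
12 [ 0.6984 -0.2201  0.1123] [0.0027, 0.0003, -0.0056]
18 [ 0.7004 -0.2199  0.1064] [0.002, 0.0002, -0.0058]
24 [ 0.7017 -0.2197  0.1004] [0.0013, 0.0001, -0.006]
30 [ 0.7023 -0.2197  0.0944] [0.0006, 0.0001, -0.0061]
36 [ 0.7023 -0.2197  0.0883] [-0.0001, -0.0, -0.0061]
42 [ 0.7015 -0.2197  0.0823] [-0.0008, -0.0001, -0.006]
48 [ 0.7001 -0.2199  0.0765] [-0.0014, -0.0002, -0.0058]
54 [ 0.698  -0.2201  0.0709] [-0.0021, -0.0002, -0.0056]
60 [ 0.6953 -0.2204  0.0657] [-0.0027, -0.0003, -0.0053]
66 [ 0.6921 -0.2208  0.0608] [-0.0032, -0.0003, -0.0049]
```

Emit:
move_arm([
  [0,0,0.03],
  [0,0,0.04],
  [0,0,0.04],
  [-0.02,-0.001,0.015],
  [-0.03,-0.002,0],
  [-0.02,-0.002,0],
  [0,0,-0.01],
  [0,0,-0.01],
  [0,0,0],
], roll=[0,0,0,0,0,0,0,0,0], hand=[1,1,1,1,1,1,1,1,1])

```text
time: 34.4
tcp_pos: [0.6936, -0.2199, 0.1323]
tcp_rot: [[0.994, 0.108, -0.002], [0.108, -0.994, 0.001], [-0.002, -0.001, -1.0]]
ft_force: [-0.6, -0.3, -1.2]
width: 0.0576
grip_force: 6.0
```

Emit:
move_arm([
  [-0.001,0,-0.009],
  [0.003,0,-0.005],
  [0.0027,0,-0.0055],
  [0.002,0,-0.006],
  [0.0013,0,-0.006],
  [0.0006,0,-0.006],
  [0,0,-0.006],
  [-0.0008,0,-0.006],
  [-0.0014,0,-0.006],
  [-0.002,0,-0.0055],
], roll=[0,0,0,0,0,0,0,0,0,0], hand=[1,1,1,1,1,1,1,1,1,1])

```text
time: 35.4
tcp_pos: [0.698, -0.2204, 0.0725]
tcp_rot: [[0.994, 0.107, -0.0], [0.107, -0.994, 0.0], [-0.0, -0.0, -1.0]]
ft_force: [3.7, 2.6, 3.4]
width: 0.0581
grip_force: 6.0
```

Emit:
move_arm([
  [-0.0025,0,-0.0055],
  [0,0,0],
  [0,0,0],
], roll=[0,0,0], hand=[1,1,1])

```text
time: 35.7
tcp_pos: [0.6944, -0.2207, 0.0666]
tcp_rot: [[0.994, 0.107, -0.003], [0.107, -0.994, 0.0], [-0.003, -0.0, -1.0]]
ft_force: [0.2, 0.4, -1.4]
width: 0.0579
grip_force: 6.0
```

```bash
python3 -c "
from fit import *
look('s23',28,16)"
```

```text
35.7 [ 0.6944 -0.2207  0.0666] [ 0.23  0.38 -1.38] 0.057877885734655896 5.999805423198268
[[249.15931269 155.73642227]]
127 *####=:---=----------::::::-:::::-:::::::::::::::::::::::::::::::
129 ###+-::::::::::::::::::::::::::::::::::::::::::::::::::::::::::::
131 #*-:::-+++===--------::::::::--::::::::::::::::::::::::::::::::::
133 +:::::-+**********************=::::::::::::::::::::::::::::::::::
135 :::::::-++==*****************+==*+-::::::::::::::::::::::::::::::
137 :::::::-+*+**************=-=+**#####=:::::::::::::::--=======--==
139 ::::::::++++**************+***#######*+-::::::=+*%#**######**#***
141 :::::::::::=#*######*****+****#########++--+%*#**####************
143 ::::::::::-*#######******=####*######*++-=+****#########*#*******
145 :::::::::-*########******+#########*++*====****###########*******
147 ::::::::=###########*****+#########++*+====**############********
149 :::::::::=*########******+*#########*++=-==***############*+=-=**
151 :::::::::::-+#%####******+*########+-:=+===**############*=----=*
153 --::-=++-:::::=*###******+*######+-:-##=++***###########*-::-:--=
155 ##=-----:-===:::-=*#*******####*=:::+@@+-==++*######%%@@*:::::::=
157 -==+++==:--=-::::::-+****+*##*-::::-*%%+-=======+**%%@@@*-:::--:+
159 ---===-::====:::::::+****+++-::::::=***+--============++=========
161 +=::====::::::::::.:::::-=-:::::::-+***+=-=======:::-==========::
163 :::::::::::::::::.:........:::::::+****+--=======::::::-------:::
165 ::::::::::::::::::..............:=+****+---======-::::::::::::::-
167 ::::::::::::::::...............:-+******=---=====================
169 :::::::::::::...:.............::+#%%%%***=---====================
```

Run:
```python
from fit import *
c=load('s23');t=np.array([.6944,-.2207,.0666]);o=224
for p in [(o+8,147),(o+11,150.5),(o+15,153.5),(o+19,157),(o+29,157.5),(o+33,153),(o+36,148.5),(o+37,140)]: print(p,((py(c,[p],t[1]+.03)[0]-t)*1000).round(1))
```

```text
(232, 147) [45.6 30.  41.1]
(235, 150.5) [36.2 30.  30. ]
(239, 153.5) [23.3 30.  21.1]
(243, 157) [10.4 30.  10.3]
(253, 157.5) [-22.8  30.   13.5]
(257, 153) [-36.3  30.   31.5]
(260, 148.5) [-46.4  30.   48.8]
(261, 140) [-50.1  30.   78.7]
```

Emit:
move_arm([
  [-0.0015,0,-0.003],
  [-0.002,0,-0.003],
  [-0.002,0,-0.0025],
  [-0.0025,0,-0.0025],
  [-0.0025,0,-0.002],
  [-0.0025,0,-0.001],
  [-0.0025,0,0],
  [0,0,0],
], roll=[0,0,0,0,0,0,0,0], hand=[1,1,1,1,1,1,1,1])

```text
time: 36.55
tcp_pos: [0.6805, -0.2209, 0.0538]
tcp_rot: [[0.994, 0.107, 0.002], [0.107, -0.994, -0.001], [0.002, 0.001, -1.0]]
ft_force: [5.4, -1.1, -0.2]
width: 0.058
grip_force: 6.0
```

Emit:
move_arm([
  [0.015,0,0.005],
  [0.03,0,0.01],
  [0.03,0,0.005],
  [0.015,0,0],
  [0.005,0,0],
  [0,0,0],
], roll=[0,0,0,0,0,0], hand=[1,1,1,1,1,1])

```text
time: 37.15
tcp_pos: [0.7741, -0.2201, 0.072]
tcp_rot: [[0.994, 0.107, -0.003], [0.107, -0.994, 0.001], [-0.003, -0.001, -1.0]]
ft_force: [-0.7, 0.7, -0.6]
width: 0.0582
grip_force: 6.0
```

```bash
python3 -c "
from fit import *
look('s24',28,18)"
```

```text
37.15 [ 0.7741 -0.2201  0.072 ] [-0.74  0.66 -0.63] 0.05824669560715386 5.9939589514397085
[[225.71134156 151.2318814 ]]
123 #####+---===-------------::::::::::::::::::::=+==-+***+=-+***-:..
125 #####*-:::::::::::::::::::::::::::::::::::::-+++--=++=======-::..
127 ######*******++++++===------=-::::::::::::::::::-*#*+::---::::::.
129 #######*********************=-::::::::::::::::::::::::::::.:.::::
131 #######*+==*************+=**++*##*--::::::::::::::::::::::::.::::
133 ######***+**************+=+*+######*-::::::::::::::::::::::::::::
135 ####*+++++*******************#####*-::::::::::::::::::::::::::.::
137 ##*++++++*########******++*######*-:::::::::::::::::::::::::::..:
139 #+++++++=##########*****+*######*=:::::::::::::::::::::::::::::::
141 ++++++=-+##########*****++######=::::::::::::::::::::::::::::::::
143 +++++--*###########*****#+#####+:::::::::::::::::::::::::::::::-+
145 +++=::=############******+####*=::::::::::::::::::::::::::::::+@*
147 +=-::-+*#%#########******=###*--:::::::::::::::::::::::::::::=%**
149 -::::=###%#*#######******=*#*=::::::::::::::::::::::::::::::::++*
151 :::-*####*-::-=+**##*****+*#=:::::::::::::::::::::::::::::::::=++
153 :-+##**+-:::::::::-=******+=--++-:::::::::::::::::::::::::::-%#=+
155 -+***+=:::::::::::::==++++=:--==-+***-::::::::::::::::::::::*@@+-
157 +***+-:::::::::::::-===:-==+##++-=++=::::::::::::::::::::::=@@%+-
159 **+=::::::::::::::::---::--=++=--++++-::::::::::::::::::::-#%%%*=
161 +=:::::::::::::::::::-===-::--=+-:::::::::::::::::::::::::=%@@%#=
163 =--------::::::::::::::::.::::::...::.:::::::::::::::::::-%@@%%#=
165 ******++++##%+=:::::::::..:.............:::::::::::::.:::+%@@%#*-
167 ******++++++++*%#=::....................:::::::::::::.::-*###%**=
```

Run:
```python
from fit import *
c=load('s24');t=np.array([.7741,-.2201,.072]);o=200
for p in [(o+12,150.5),(o+15,152),(o+18,153.5),(o+27,152.5),(o+29,148),(o+31,144),(o+34,137.5),(o+35.5,133.5)]: print(p,((py(c,[p],t[1]+.03)[0]-t)*1000).round(1))
```

```text
(212, 150.5) [34.8 30.  13.7]
(215, 152) [24.8 30.   9.7]
(218, 153.5) [14.8 30.   5.6]
(227, 152.5) [-16.3  30.   13.8]
(229, 148) [-24.   30.   31.1]
(231, 144) [-31.6  30.   46.3]
(234, 137.5) [-42.7  30.   70.5]
(235.5, 133.5) [-48.4  30.   85. ]
```

Emit:
move_arm([
  [-0.03,0,-0.004],
  [-0.03,0,-0.004],
  [-0.02,0,-0.003],
  [-0.007,0,-0.001],
  [-0.003,0,-0.0015],
  [-0.003,0,-0.0015],
  [-0.003,0,-0.0015],
  [-0.003,0,-0.0015],
  [-0.003,0,-0.001],
  [-0.003,0,-0.001],
], roll=[0,0,0,0,0,0,0,0,0,0], hand=[1,1,1,1,1,1,1,1,1,1])

```text
time: 38.2
tcp_pos: [0.6729, -0.2213, 0.0553]
tcp_rot: [[0.994, 0.108, 0.007], [0.108, -0.994, -0.003], [0.006, 0.003, -1.0]]
ft_force: [7.1, -1.6, -0.7]
width: 0.0578
grip_force: 6.0
```

Emit:
move_arm([
  [-0.003,0,0],
  [-0.002,0,0],
  [0,0,0],
  [0.01,0,0.005],
  [0.03,0,0.01],
  [0.03,0,0.005],
  [0.03,0,0],
  [0.01,0,0],
  [0,0,0],
], roll=[0,0,0,0,0,0,0,0,0], hand=[1,1,1,1,1,1,1,1,1])

```text
time: 39.1
tcp_pos: [0.7765, -0.2198, 0.0733]
tcp_rot: [[0.994, 0.108, -0.0], [0.108, -0.994, 0.0], [-0.0, -0.0, -1.0]]
ft_force: [-0.2, 0.1, -0.6]
width: 0.0582
grip_force: 6.0
```

```bash
python3 -c "
from fit import *
look('s25',28,18)"
```

```text
39.1 [ 0.7765 -0.2198  0.0733] [-0.24  0.13 -0.6 ] 0.058150289586833055 5.99757316042087
[[224.97081334 150.83359064]]
122 ######==-=-=----------:::-::::::+*=:::::::::::=++=-=++=--===--:::
124 #####*--:::::::-::-:-------:::::::::::::::::::===-=+*#*+=-+##+:::
126 ######*+++===------------::---::::::::::::::::----+##*-=+++-::::.
128 #######*********************==::::::::::::::::::::---::::::::::::
130 #######*+==**************+**+=--:::::::::::::::::::::::::::::::::
132 #######**+**************+-=*+*#*=::::::::::::::::::::::::::::::::
134 ######*#*****************+*****+:::::::::::::::::::::::::::::::::
136 ####*++###########******++****=-:::::::::::::::::::::::::::::::::
138 ##*+++*############*****#+###==-:::::::::::::::::::::::::::::::::
140 #*++++#############******+##+=+=:::::::::::::::::::::.:::::::::::
142 +++++*#############******=##+===:::::::::::::::::::::::::::::::::
144 +++++##############******+*+==-=:::::::::::::::::::::::::::::::-*
146 +++==##############******+*==-:=::::::::::::::::::::::::::::::-##
148 +=--+##############******++=-:::::::::::::::::::::::::::::::::-*+
150 -::::=######%#######******=-:::::::::::::::::::::::::::::::::::=+
152 :::-+****+---==+**##*****#=:::::::::::::::::::::::::::::::::::=++
154 ::=+***+=:::::::::--=+****=::==++-:---:::::::::::::::::::::::+@%=
156 :=+**+=-:::::::::::::-------=+++=-####=:::::::::::::::::::::-%@@*
158 +***+-:::::::::::::-====::=+##*++-==+=::::::::::::::::::::::+@%%+
160 **+=::::::::::::::::::-===-::===-:-===:::::::::::::::::::::=%@%%*
162 *+-::::::::::::::::::::::::::----::::::::::::::::::::::::::*%@@%#
164 #**#####**=--=:::::::::::::.::.........:::::::::::::::::::=%@@%##
166 *******++++++*#%+-:::::.:................::::::::::::::::-#%%%%*+
```

Run:
```python
from fit import *
c=load('s25');t=np.array([.7765,-.2198,.0733]);o=199
for p in [(o+6,150),(o+10,151.3),(o+15,152.8),(o+20,154.3),(o+26,151),(o+27,146),(o+28,142),(o+29,138)]: print(p,((py(c,[p],t[1]+.03)[0]-t)*1000).round(1))
```

```text
(205, 150) [56.6 30.  10.9]
(209, 151.3) [43.  30.   8.1]
(214, 152.8) [26.  30.   5.1]
(219, 154.3) [ 9.1 30.   2.1]
(225, 151) [-12.3  30.   17.2]
(226, 146) [-16.9  30.   35.7]
(227, 142) [-21.1  30.   50.4]
(228, 138) [-25.3  30.   65. ]
```

Emit:
move_arm([
  [-0.03,0,-0.004],
  [-0.03,0,-0.006],
  [-0.03,0,-0.006],
  [-0.01,0,-0.001],
  [-0.003,0,0],
  [-0.003,0,0],
  [-0.003,0,0],
  [-0.003,0,0],
  [-0.003,0,0],
  [-0.002,0,0],
], roll=[0,0,0,0,0,0,0,0,0,0], hand=[1,1,1,1,1,1,1,1,1,1])

```text
time: 40.15
tcp_pos: [0.6612, -0.2213, 0.0582]
tcp_rot: [[0.994, 0.108, 0.007], [0.108, -0.994, -0.003], [0.007, 0.004, -1.0]]
ft_force: [7.4, -2.1, -2.0]
width: 0.0582
grip_force: 6.0
```

Emit:
move_arm([
  [0,0,0],
  [0.01,0,0.005],
  [0.03,0,0.01],
  [0.03,0,0.005],
  [0.03,0,0],
  [0.015,0,0],
  [0,0,0],
], roll=[0,0,0,0,0,0,0], hand=[1,1,1,1,1,1,1])

```text
time: 40.85
tcp_pos: [0.775, -0.2199, 0.0767]
tcp_rot: [[0.994, 0.108, 0.001], [0.108, -0.994, -0.0], [0.001, 0.0, -1.0]]
ft_force: [0.5, 0.4, -0.4]
width: 0.058
grip_force: 6.0
```

```bash
python3 -c "
from fit import *
look('s26',28,18)"
```

```text
40.85 [ 0.775  -0.2199  0.0767] [ 0.55  0.45 -0.38] 0.05796318975466641 5.997252700399258
[[225.33539059 149.95656627]]
121 #####+=--------------:::-::::::=#*-:::::::::::--:+###=:=++=:.::..
123 #####=-::::::::::-:--::--:::::::-::::::::::::=+==-+***+=-+***-:..
125 #####*+++===------------:::-=:::::::::::::::-+++--=++=======-:.:.
127 ######*********************+=-::::::::::::::::::-*#*+::---::::::.
129 #######*==+*****************=-:::::::::::::::::::::::::::::.:::::
131 #####%***+**************==+*+*-:::::::::::::::::::::::::::..:::::
133 ######*******************+**++=:::::::::::::::::::::::::..:::::.:
135 #################*******=**++==::::::::::::::::::::::::::::::::::
137 ##**###############*****=++==-=-:::::::::::::::::::::::::::::::::
139 #+++##############******+*+==-=-::::::::::::::::::::::::::.::::::
141 +++*###############*****++==-:=-:::::::::::::::::::::::::::::::::
143 +++*##############*******===::=-:::::::::::::::::::::::::::::::-+
145 +++################******===::-:::::::::::::::::::::::::::::::+@*
147 +==################******==-:::::::::::::::::::::::::::::::::=%**
149 --=**##%###########******=-:::::::::::::::::::::::::::::::::::++*
151 :::-*##*#**##*#####******=-:::::::::::::::::::::::::::::::::::=++
153 ::=##**+-:::::--=++******=:::-++-:::::::::::::::::::::::::::-%#=+
155 -=***+=::::::::::::::-+++=-:--==-+***-::::::::::::::::::::::*@@+-
157 +***+-:::::::::::::-==-:-==*##++-=++=::::::::::::::::::::::=@@%+-
159 **+=::::::::::::::::---::--=++=--++++-::::::::::::::::::::-#%%%*=
161 +=-::::::::::::::::::-===-::--=+-:::::::::::::::::::::::::=%@@%#=
163 =--------:::::::::::::::::.:::::.....::::::::::::::::::::-%@@%%#=
165 ******+++*##%+=::::::::.::..............::::::::::::::::-+%@@%#*-
```

Run:
```python
from fit import *
c=load('s26');t=np.array([.775,-.2199,.0767]);o=200
for p in [(o+3,149.5),(o+12,152),(o+15,152.6),(o+20,154),(o+24.5,147),(o+25,143),(o+25.5,139),(o+26.5,135)]: print(p,((py(c,[p],t[1]+.03)[0]-t)*1000).round(1))
```

```text
(203, 149.5) [65.  30.   8.3]
(212, 152) [34.3 30.   3.6]
(215, 152.6) [24.  30.   2.9]
(220, 154) [ 7.1 30.   0.2]
(224.5, 147) [-10.   30.   27.9]
(225, 143) [-12.6  30.   42.5]
(225.5, 139) [-15.2  30.   56.9]
(226.5, 135) [-19.4  30.   71.3]
```

Emit:
move_arm([
  [0,0,-0.02],
  [0,0,-0.025],
  [0,0,-0.015],
  [0,0,-0.006],
  [0,0,-0.004],
  [0,0,-0.002],
  [0,0,-0.001],
  [0,0,0],
], roll=[0,0,0,0,0,0,0,0], hand=[1,1,1,1,1,1,1,1], squeeze=3)

```text
time: 41.7
tcp_pos: [0.7737, -0.2207, 0.0048]
tcp_rot: [[0.994, 0.107, 0.001], [0.107, -0.994, -0.001], [0.001, 0.001, -1.0]]
ft_force: [-0.7, -0.7, -1.2]
width: 0.058
grip_force: 3.0
```

```bash
python3 -c "
from fit import *
look('s27',26,10)"
```

```text
41.7 [ 0.7737 -0.2207  0.0048] [-0.66 -0.67 -1.17] 0.0579695568351182 2.9984857246745378
[[227.03664021 168.90612044]]
142 ++++---===----------::::::::::::::::::::::::::::::::::::::::::-*%
144 ++-::::-------------=----:::::::::::::::::::::::::::::::::::-*##*
146 =-::-+=--------:::::::::::::-::::::::::::::::::::::::::::::-##***
148 ::::=#*****************+++++=-:::::::::::::::::::::::::::::-*+***
150 ::-*###*+=+*****************=-::::::::::::::::::::::::::::::=++**
152 -*##%@***+*************+==**+=-::::::::::::::::::::::::::::=+=+**
154 ########*+**************++**+--::--:::::::::::::::::::::::+@%=-==
156 ###**##############*****+**+===+*##=:::::::::::::::::::::-%@@*-==
158 #*=-*##############*****=#+=---===-::::::::::::::::::::::+@%%+===
160 =::-##############******=+==:-=-==-:::::::::::::::::::::-%%%%*=-=
162 :::-##############******+===:--:::::::::::::::::::::::::*%@@%#=-=
164 ###%@@@%##%#######******+==-::-:....:::::::::::::::::::=%%%%*+---
166 ****+++++**%@%#####******==:.............:::::::::::::-+*****+---
168 ****+++++++++*@@###*****+=:..............::::::::::..:=+******+--
170 ***++++++++===+@@###*****=:....................::::..:+********++
172 **+++++++++===+@%********=:.........................:=***********
174 *+++++++++===+%@=:-----==-:........................:-+***********
176 ++++++++++++%@#=@@@@@@@@@#-........................:+************
```

Emit:
move_arm([
  [0,0,-0.002],
  [0,0,-0.001],
  [0,0,-0.001],
  [0,0,0],
], roll=[0,0,0,0], hand=[1,1,1,1])

```text
time: 42.15
tcp_pos: [0.7736, -0.2204, 0.0005]
tcp_rot: [[0.994, 0.107, 0.001], [0.107, -0.994, -0.0], [0.001, 0.0, -1.0]]
ft_force: [-0.8, 0.3, 2.9]
width: 0.0583
grip_force: 3.0
```

Emit:
move_arm([
  [0,0,0],
  [0,0,0],
  [0,0,0],
  [0,0,0],
  [0,0,0],
], roll=[0,0,0,0,0], hand=[-0.25,-0.3,-0.35,-0.45,-0.6])

```text
time: 42.65
tcp_pos: [0.7735, -0.2211, 0.0003]
tcp_rot: [[0.994, 0.107, 0.001], [0.107, -0.994, -0.001], [0.001, 0.001, -1.0]]
ft_force: [0.2, -2.3, 4.4]
width: 0.0725
grip_force: 1.8
```

```bash
python3 -c "
from fit import *
look('s28',26,12)"
```

```text
42.65 [ 7.735e-01 -2.211e-01  3.000e-04] [ 0.16 -2.25  4.44] 0.07246321147365223 1.7741766344988719
[[227.22114607 169.98600249]]
143 +++-::--=*=---------::::::::---::::::::::::::::::::::::::::::-+%#
145 +=::::------------------::::::::::::::::::::::::::::::::::::=%***
147 -::::=-------:::::::::::::::::::::::::::::::::::::::::::::::++***
149 :::=*#**************+++++=++-:::::::::::::::::::::::::::::::=+***
151 :-*#%*+*+=+*****************=:-:::::::::::::::::::::::::::::-++**
153 +#%%*++**++************+==+*=-=-::::::::::::::::::::::::::-%#==+*
155 #%%*+++******************+**=-===+*-::::::::::::::::::::::*@@+-==
157 %%#%%###%%###**###*****+++==-:==-==::::::::::::::::::::::=@@%+--=
159 *#################******++=:::-=++=-::::::::::::::::::::-#%%%*=-=
161 -=#################*****=++-::--::::::::::::::::::::::::=%%%%*=-=
163 -=################******=++-::-::..::::::::::::::::::::-#%%%#*---
165 ********#@@%%#####******===:::::.......::::::::::::::::=*%%#*+---
167 ****++++++++#@@%##******===:...............:::::::::::-+******=--
169 ****++++++++==*@###*****=-:................:::::::::::=********=-
171 **+++++++++===+@%#******+-:......................::.:-+**********
173 **+++++++++===*@###*****+-:.........................:+***********
175 *+++++++++==*@@*+*#%@@@@@+:........................:=************
177 +++++++++*###+-+@@@@@@@@@@+:.......................-*########****
179 ***#*%%@%+-:::=+***++++#@@@*-......................:+******######
```

Emit:
move_arm([
  [0,0,0.002],
  [0,0,0.002],
  [0,0,0],
  [0,0,0.01],
  [0,0,0.03],
  [0,0,0.04],
  [0,0,0.04],
  [0,0,0.04],
  [-0.02,0,0.02],
  [0,0,0],
], roll=[0,0,0,0,0,0,0,0,0,0], hand=[-0.6,-0.9,-1,-1,-1,-1,-1,-1,-1,-1])

```text
time: 43.7
tcp_pos: [0.7544, -0.2212, 0.1902]
tcp_rot: [[0.994, 0.107, 0.008], [0.107, -0.994, -0.003], [0.007, 0.004, -1.0]]
ft_force: [1.3, 0.6, -0.0]
width: 0.0942
grip_force: 0.0
```

Run:
```python
from fit import *
s=ctrl.get_state();print(s["time"],s["tcp_pos"])
b=shot("side","s29");asc(b,145,184,195,245)
w=shot("wrist","w29");print(proj(w,[[.80,-.217,.062],[.80,-.217,.003]]))
asc(w,70,240,190,320,4,2)
```

```text
43.7 [ 0.75439564 -0.22118542  0.19016171]
145 *+++++++=-:::-*####*-:::::::::::::::::::::::::::::
147 ++++++=-:::-+#####=:::::::::::::::::::::::::::::::
149 +++++-::::-+%##%%%*###**+===-----:::::::::::::::::
151 +++=-:::-+*%**##################*-::::::::::::::::
153 +=-::::-+*%*+*################*#+==++-::::::::::::
155 -::::-=**%*+++###############*#+++===-+***-:::::::
157 ::::=+**%#%%%%%@%%%##*######*#+++*#++-=++=::::::::
159 ::-+****#####################++++++=--++++-:::::::
161 :=+**+=-=####################=++++===:::::::::::::
163 +****=--=####################+++++-:::...:::::::::
165 %%%#***********#@@%%#########*+++=::...::....:::::
167 ***********++++++++#@@%######*+++=::...........:::
169 **********+++++++++==*@######%++=::...:...........
171 **********++++++++===+%%######+=:.................
173 +********+++++++++===*@##%%###+:..................
175 ++****+++++++++++==*@@*+*#%%%%@#=:................
177 +++++++++++++++++###+-+@@@@@@@@@@+:...............
179 #*********#*%%@%+-:::=+***++++#@@@*-..............
181 ++++++===++=-:::::=+*+-:::::::=#%@@#:.............
183 --::::::
[... 2403 characters left out ...]

202                                            ......................
206                                           .......................
210                                          ........................
214                                         .........................
218                                        ..........................
222                                       ...........................
226                                     .............................
230                                    ..............................
234                                    ..............................
238                                  .  ...... ........ . ..        .
```

Emit:
move_arm([
  [-0.02,-0.002,0],
  [-0.035,-0.003,0],
  [-0.04,-0.004,0],
  [-0.04,-0.004,0],
  [-0.04,-0.004,0],
  [-0.04,-0.004,0],
  [-0.04,-0.004,0],
  [-0.03,-0.003,0],
  [-0.015,-0.001,0],
  [0,0,0],
], roll=[0,0,0,0,0,0,0,0,0,0], hand=[-1,-1,1,1,1,1,1,1,1,1], squeeze=10)

```text
time: 44.8
tcp_pos: [0.4514, -0.2488, 0.1817]
tcp_rot: [[0.994, 0.106, -0.003], [0.106, -0.994, 0.003], [-0.003, -0.003, -1.0]]
ft_force: [0.6, -0.1, 0.1]
width: 0.0335
grip_force: 0.0
```

Run:
```python
from fit import *
s=ctrl.get_state();print(s["time"],s["tcp_pos"],s["width"])
w=shot("wrist","w30");print(proj(w,[[.452,-.2505,.047],s["tcp_pos"]]))
asc(w,140,290,180,330,4,2)
t=shot("top","t30");print(proj(t,[[.583,-.2325,.05]]));
im=t["image"];h=cv2.cvtColor(im,cv2.COLOR_RGB2HSV)
asc(t,170,245,290,350,2)
```

```text
44.8 [ 0.45141674 -0.2487895   0.18166498] 0.03351232602530424
[[255.98448965 183.40596463]
 [254.09958073 230.51662116]]
140 #############################%%@@@@@@@@@@@@@@@@@@@@@@@@@@@@@@@@@@@@@@@@@@@@
144 ################################%@@@@@%%%@@@@@@@@@@@@@@@@%%%%%%%%%%%%@@@@@@
148 ###################################%###########%@@@@@@@@%#############%@@@@
152 ##################################################%%%#################%@@@@
156 #########################################***#*********++++++++++++******==*
160 -::-::::::...:.....................:.:::::::::::::::::::::::--------------*
164 ...........................................:..::::::::::::::--------------*
168 ....................................:::.......::::::::::::::--------------#
172 ................................:+##%%%##=:......::::::::::::::-----------#
176 ...............................+##%##*##%%#-........::::::::::::----------#
180 :.............................-###+*###**###:....::::::::::::::::::-------%
184 -.........::...:::...-=-......=##*+**###+###-..::::::::::::::::::::::-:-::%
188 =  ...........
[... 3861 characters left out ...]
%%+=-::.:==:::::::-===-::.:--::.*%%%%%%++%@%%%%%#%
226 .........=%%*  .  :=:--:.::::::...::....:*%%%%%@*#@@@@@%%%%%
228 ........ -#%%.     .:::.::::::......:..*%%%%%%*#%%@@@@@@@%%%
230 ..........+%%= .. .::::::::::...::...-#%%%%%@%#%%%%%%@@@@@@%
232 ......... =%@=    ..::::::-::..:....*%%%%%%#*#####%%%%%@@@@@
234 ......... =%%#     .:::::::::.....-#%%%%%%*+***#####%%%%%%@@
236 ..........:+##-     .::::::::.:. *%%%%%%*.-+++***######%%%%%
238 ...........+@@@%@@@%=--::::....=#%%%%%%##+ .-=++****#####%%%
240 ...........:-==--..:.::::.::..*@%%%%%*:#%#*-.:===+****#####%
242 .................:::..::.:..=#%%%%%#= .%@@%##+.--==++***####
244 ................:::::.:::..*@%%%%%*..::.-=-:.::::::-=++****#
```

Run:
```python
from h import *
w=load("w30");print(ray(w,[(254,184)],.047)); s=ctrl.get_state();print(s["tcp_pos"],s["width"])
```

```text
[[ 0.45118414 -0.24858793  0.047     ]]
[ 0.45324977 -0.249086    0.18258422] 0.02500628984775939
```

Emit:
move_arm([
  [0,0,-0.02],
  [0,0,-0.03],
  [0,0,-0.03],
  [0,0,-0.02],
  [0,0,-0.01],
  [0,0,-0.01],
  [0,0,0],
], roll=[0,0,0,0,0,0,0], hand=[1,1,1,1,1,1,1])

```text
time: 45.6
tcp_pos: [0.4531, -0.2489, 0.0628]
tcp_rot: [[0.994, 0.108, -0.001], [0.108, -0.994, 0.001], [-0.001, -0.001, -1.0]]
ft_force: [-0.2, -0.9, 0.1]
width: 0.0006
grip_force: 0.0
```

Emit:
move_arm([
  [-0.0015,-0.0005,-0.006],
  [0,0,-0.004],
  [0,0,-0.002],
  [0,0,-0.001],
  [0,0,0],
], roll=[0,0,0,0,0], hand=[1,1,1,1,1])

```text
time: 46.1
tcp_pos: [0.4518, -0.25, 0.0509]
tcp_rot: [[0.994, 0.107, 0.0], [0.107, -0.994, -0.0], [0.0, 0.0, -1.0]]
ft_force: [0.6, 0.2, -0.6]
width: 0.0006
grip_force: 0.0
```

Emit:
move_arm([
  [0,0,-0.001],
  [0,0,-0.001],
], roll=[0,0], hand=[1,1])

```text
time: 46.3
tcp_pos: [0.4518, -0.25, 0.0489]
tcp_rot: [[0.994, 0.107, 0.0], [0.107, -0.994, -0.0], [0.0, 0.0, -1.0]]
ft_force: [-0.4, -0.1, -0.0]
width: 0.0002
grip_force: 0.0
```

Emit:
move_arm([
  [0,0,-0.001],
  [0,0,-0.001],
], roll=[0,0], hand=[1,1])

```text
time: 46.5
tcp_pos: [0.4517, -0.2499, 0.0468]
tcp_rot: [[0.994, 0.107, 0.0], [0.107, -0.994, -0.0], [0.0, 0.0, -1.0]]
ft_force: [-1.1, 0.3, 2.8]
width: 0.0007
grip_force: 1.4
```

Emit:
move_arm([
  [0,0,-0.001],
], roll=[0], hand=[1])

```text
time: 46.6
tcp_pos: [0.4517, -0.2499, 0.0461]
tcp_rot: [[0.994, 0.107, -0.0], [0.107, -0.994, 0.0], [-0.0, -0.0, -1.0]]
ft_force: [-2.2, 1.5, 4.4]
width: 0.0002
grip_force: 2.4
```

Emit:
move_arm([
  [0,0,-0.0015],
  [0,0,0],
  [0,0,0],
  [0,0,0],
  [0,0,0],
], roll=[0,0,0,0,0], hand=[1,1,1,1,1])

```text
time: 47.1
tcp_pos: [0.4518, -0.25, 0.0456]
tcp_rot: [[0.994, 0.107, -0.001], [0.107, -0.994, 0.0], [-0.001, -0.0, -1.0]]
ft_force: [-4.9, 2.9, 13.0]
width: 0.0004
grip_force: 6.0
```

Emit:
move_arm([
  [0,0,0.005],
  [0,0,0.02],
  [0,0,0.04],
  [0,0,0.04],
  [-0.02,0,0.03],
  [0,0,0],
  [0,0,0],
], roll=[0,0,0,0,0,0,0], hand=[1,1,1,1,1,1,1])

```text
time: 47.8
tcp_pos: [0.4317, -0.25, 0.1793]
tcp_rot: [[0.994, 0.107, 0.001], [0.107, -0.994, -0.001], [0.001, 0.001, -1.0]]
ft_force: [-0.7, 0.3, -0.1]
width: 0.0005
grip_force: 0.0
```

Run:
```python
from h import *
s=ctrl.get_state();print(s["time"],s["tcp_pos"],s["ft_force"])
print(ctrl.finish_job())
```

```text
47.8 [ 0.43171988 -0.24998419  0.17926393] [-0.68299648  0.28470672 -0.05079257]
the job is handed in; nothing more can be done
None
```

Job handed in at 47.8 s: all five dark squares are in the pot, the empty bin stands upright on the cloth, and then I held the key down for about half a second at about 13 N. On the way the bin slipped in the grip and fell about 3 cm onto the cloth, upside down. I regripped it, turned it upright against the pot rim and lowered it almost flat; it tipped the last few degrees when the fingers opened.

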